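# Unpack a carton of flange hubs for the training cell

## Task

Unpack this carton for the cell: fold both of its raised flaps right back first, then work down through the layers, standing every hub flange down on the floor of the grey infeed tray, spaced so that none sits on another, and stacking the three white spacer plates the right way up, squarely one on another, in one pile in the middle of the bench mat. Leave the flaps open, and do not disturb the cutter, tape or calliper lying on the bench.

Things in the scene. Friction and masses are not known exactly. Their poses are not given: they have to be found in the camera images.
- carton: Corrugated carton, fixed: 198 (x) x 188 (y) x 92 mm high outside, walls and floor 4 mm. In it three stacked spacer plates, the lowest on its floor; contents reach 88 mm. Its end flaps (+x, -x) already hang down outside, standing out up to 35 mm from the wall. Origin: centre of its underside, z up.
- hinge_left (a point): Middle of the crease of the left flap: on the carton's +y rim, 92 mm above the bench. The crease runs along the carton's x.
- hinge_right (a point): Middle of the crease of the right flap: on the carton's -y rim, 92 mm above the bench. The crease runs along the carton's x.
- flap_left (a joint): Angle (rad) of the left flap, a board 196 mm long, 92 mm from crease to free edge, 4 mm thick, 20 g: 0 shut, 1.57 upright, 3.1 level outwards, stop at 4.3 hanging down outside. The crease is slightly stiff: it stays where left when raised (0.9 to 1.2 at the start) and drops down outside by itself once pushed beyond about 2.5.
- flap_right (a joint): The same for the right flap, which swings outwards to the carton's -y side.
- tray: Grey plastic infeed tray lying on the bench, it does not move: 240 mm (its x) by 160 mm (its y), floor 3 mm thick, lip all round 4 mm wide and 12 mm high in all. Origin: centre of its underside, z up.
- mat: Grey-green bench mat lying flat, it does not move: 200 mm (its x) by 160 mm (its y), 3 mm thick. Origin: centre of its underside, z up.
- plate_1: White plastic spacer plate 164 (x) x 120 (y) x 4 mm, about 120 g, with an upright rib along each end (12 mm thick in x, full width in y, top 28 mm above the underside); the next plate lies across the two ribs. Middle: grip bar 34 (x) x 12 (y) mm, top 22 mm above the underside. Up to two hubs stand on it about 44 mm either side of the bar in x. Origin: centre of underside, z up.
- plate_2: A spacer plate like plate_1.
- plate_3: A spacer plate like plate_1.
- hub_a: Turned steel flange hub: flange 46 mm across, 6 mm thick, on it a concentric boss 26 mm across; 22 mm high in all, about 140 g. Origin: centre of the flange underside, z up the axis. May be absent (None). Starts flange down on a spacer plate in the carton.
- hub_b: A flange hub like hub_a; may be absent.
- hub_c: A flange hub like hub_a; may be absent.
- hub_d: A flange hub like hub_a; may be absent.
- hub_e: A flange hub like hub_a; may be absent.
- hub_f: A flange hub like hub_a; may be absent.
- cutter: Box cutter lying on the bench beyond the carton, 142 mm long, 22 mm wide, 14 mm high. Origin: underside, under the middle of its handle, x towards the blade. Bystander.
- tape: Roll of packing tape standing flat on the bench beyond the carton, 100 mm across, 48 mm high. Origin: centre of its underside. Bystander.
- caliper: Calliper lying on the bench beyond the carton, beam 200 mm long (its x), 12 mm high at most. Origin: middle of the beam, underside. Bystander.
Not all that is in view belongs to the job. What is shaped like the plate_3 but black or red is not meant.

How it is judged:
On the way:
1. both side flaps of the carton are folded back (beyond 2.2 rad) before any plate or hub has been taken out of the carton (value of joint each of flap_left, flap_right above 2.2 rad and height (world z) of each of plate_1, plate_2, plate_3, hub_a, hub_b, hub_c, hub_d, hub_e, hub_f below 0.11 m and horizontal distance between each of plate_1, plate_2, plate_3, hub_a, hub_b, hub_c, hub_d, hub_e, hub_f and carton below 0.11 m), for 0.2 s.
At the end, for the whole second after the job is handed in: Flaps beyond 2.2 rad. Every hub flange down (0.1 rad) on the tray floor (origin under 7 mm above the tray's), within 105 mm in x, 65 mm in y of the tray's middle. Plates level (0.06 rad), within 50 mm of the mat's middle, 20 mm and 0.2 rad of one another. All at rest (value of joint each of flap_left, flap_right above 2.2 rad and x of hub_a in the frame of tray between -0.105 and 0.105 m and y of hub_a in the frame of tray between -0.065 and 0.065 m and z of each of hub_a, hub_b, hub_c, hub_d, hub_e, hub_f in the frame of tray below 0.007 m and angle between each of hub_a, hub_b, hub_c, hub_d, hub_e, hub_f's own z axis and vertical below 0.1 rad and linear speed of each of hub_a, hub_b, hub_c, hub_d, hub_e, hub_f, plate_1, plate_2, plate_3 below 0.02 m/s and x of hub_b in the frame of tray between -0.105 and 0.105 m and y of hub_b in the frame of tray between -0.065 and 0.065 m and x of hub_c in the frame of tray between -0.105 and 0.105 m and y of hub_c in the frame of tray between -0.065 and 0.065 m and x of hub_d in the frame of tray between -0.105 and 0.105 m and y of hub_d in the frame of tray between -0.065 and 0.065 m and x of hub_e in the frame of tray between -0.105 and 0.105 m and y of hub_e in the frame of tray between -0.065 and 0.065 m and x of hub_f in the frame of tray between -0.105 and 0.105 m and y of hub_f in the frame of tray between -0.065 and 0.065 m and horizontal distance between each of plate_1, plate_2, plate_3 and mat below 0.05 m and angle between each of plate_1, plate_2, plate_3's own z axis and vertical below 0.06 rad and horizontal distance between plate_1 and plate_2 below 0.02 m and angle between the x axis of plate_1 and the x axis of plate_2, either way round below 0.2 rad and horizontal distance between each of plate_2, plate_1 and plate_3 below 0.02 m and angle between the x axis of each of plate_2, plate_1 and the x axis of plate_3, either way round below 0.2 rad); the robot touches nothing.
It fails at once if a bystander (cutter, tape, calliper) is moved more than 30 mm (distance of any of cutter, tape, caliper from where it was at the start of the episode above 0.03 m).
Of hub_a, hub_b, hub_c, hub_d, hub_e, hub_f only 4 to 6 are there at a start; the rules pass over those that are not, and their reading is None.
At some moment in a run one of hub_a, hub_b, hub_c, hub_d, hub_e, hub_f may be knocked a few centimetres aside while the robot is not near it.
Once in a run the grip may slacken for a moment while it holds something.
It also fails if it takes over 200 s, if anything falls off the work surface, if the arm or the gripper's body presses on something with over 40 N, if the wrist force passes 120 N, or if a joint passes its speed limit or range.

## Robot

A 6-joint arm with a two-finger parallel gripper is mounted at the origin on the work surface. World frame = base frame: x ahead of the robot, y to its left, z up, the work surface at z = 0. Lengths are in m, angles in rad, forces in N, time in s.
With the tool pointing down it reaches from about 0.375 to 0.9 m from the base axis. Payload 3.1 kg.
Tool frame: the origin (TCP) lies at the very end of the fingers, on their centre line; the grasp point (between the pads) lies 19 mm behind it; z points along the fingers, y is the direction in which the jaws open and shut (so a half turn about z gives the same grasp; the last joint's range is limited). The gripper opens to 87 mm and grips with 3 to 60 N. Pads are 19 mm wide; open, the fingers measure 117 mm over their backs; the gripper's body (75 mm by 190 mm) begins 51 mm behind the grasp point.
Start: joints at [-1.427, 0.527, 1.433, -0, 1.181, -0.178], TCP at [0.198, -0.593, 0.183] pointing down, gripper open.
Joint ranges: [-3.08, 3.08], [-0.75, 2.2], [0.22, 2.44], [-1.43, 4.57], [0, 2.65], [-2.85, 2.85]. Speed limits (rad/s): [2.79, 2.79, 3.14, 3.14, 3.14, 3.14].

## Interface

Orientations are given as a rotation vector (axis times angle).
In Python, from station import arm gives the robot as it stands. Calls block until the motion is done:
- arm.reach(position, orientation): joint-space move of the TCP to a pose.
- arm.servo_line(position, rotation=None, vel=0.15): straight line of the TCP; rotation=None keeps the orientation; vel is the mean speed in m/s.
- arm.move_j(angles): joint-space move.
- arm.move_gripper(opening, force=None): finger opening in m; force is the grip in N (None keeps the last); returns when the fingers have stopped.
- arm.hold(seconds).
- arm.solve_ik(position, orientation): joint angles nearest the present ones, or None.
- arm.read_state(): the state.
- arm.camera(name): name is "side" or "top"; returns a dict with "pixels" (480x640x3 uint8, red, green, blue), "fx", "fy", "cx", "cy" (pixels), "camera_from_world" (4x4, takes a point from world to camera coordinates). Camera axes: x right, y down, z forward; pixel columns grow to the right and rows downward; lengths in m; the calibration is good to about 2 mm. A picture is of the moment at which its call begins. There is no depth.
A pose or a line that the arm cannot do raises arm.MotionError and nothing moves.
- arm.hand_in(): hands the job in, once; it reports no verdict.
Trained networks look in a picture, given as the dict that the camera call returned (one of the last four; its "shot" number tells which), for a name from the list of things; names that differ only in an ending like _2 or _b are one class to them, and where a whole thing is asked for, a point or a joint stands for the part that bears it (a point fixed in the world has none). Each returns a list of dicts, best first, with "p" (0 to 1); they miss things now and then, are a little off and sometimes report something else, mostly with a low value. They report only what shows in the picture. A call takes as long as a camera call. They do not tell look-alikes from the thing itself.
- arm.trace(picture, label): "mask" (480x640 bool, what is visible of it).
- arm.landmark_of(picture, label): "location" ([x, y, z] in m, in world coordinates, good to about 4 mm: a listed point, or the origin of a listed thing).
The state is a dict: "time_s": time; "q": joint angles; "qd": joint speeds; "effort": joint torques, N m; "position": TCP position; "tool_rot": TCP orientation; "contact_force": force on the tool from outside, world axes, zero at the start; "ft_torque": the same for the moment, N m; "width": finger opening in m.
Only numpy, scipy, OpenCV 4.12 (cv2) and the standard library are available. Lean on these libraries where they do the work, as an engineer would, in place of code of your own. Each camera call takes 0.05 s, during which the arm holds its last target.

## Working session

There is one attempt and no reset: what is moved stays moved. The work goes in short steps, each a Python script; the robot and the scene stay as the last script left them, time stands still between calls to the robot, and variables do not carry over. Pictures are saved under pics/ and viewed, and the job is handed in when it is done.

```bash
ls; mkdir -p pics
cat > h.py <<'E'
from station import arm
import numpy as np, cv2
from scipy.spatial.transform import Rotation as R
def save(p,n,crop=None,s=1):
    im=p["pixels"][:,:,::-1]
    if crop: a,b,c,d=crop; im=im[b:d,a:c]
    if s!=1: im=cv2.resize(im,None,fx=s,fy=s,interpolation=cv2.INTER_CUBIC)
    cv2.imwrite("pics/"+n+".png",im)
def proj(p,X):
    X=np.atleast_2d(X); T=np.array(p["camera_from_world"]); c=X@T[:3,:3].T+T[:3,3]
    return np.c_[p["fx"]*c[:,0]/c[:,2]+p["cx"],p["fy"]*c[:,1]/c[:,2]+p["cy"]]
def unproj(p,uv,z):
    T=np.array(p["camera_from_world"]); o=-T[:3,:3].T@T[:3,3]
    uv=np.atleast_2d(uv); d=np.c_[(uv[:,0]-p["cx"])/p["fx"],(uv[:,1]-p["cy"])/p["fy"],np.ones(len(uv))]@T[:3,:3]
    return o+d*((z-o[2])/d[:,2])[:,None]
def st():
    s=arm.read_state(); print("t%.1f"%s["time_s"],"pos",np.round(s["position"],4),"w%.4f"%s["width"],"F",np.round(s["contact_force"],1)); return s
E
python3 - <<'E'
from h import *
t=arm.camera("top"); s=arm.camera("side")
save(t,"t0"); save(s,"s0")
for p,n in((t,"top"),(s,"side")):
    T=np.array(p["camera_from_world"]); print(n,p["fx"],-T[:3,:3].T@T[:3,3])
    for l in ["carton","hinge_left","hinge_right","tray","mat","plate_1","hub_a","cutter","tape","caliper"]:
        print(l,[(round(d["p"],2),np.round(d["location"],3).tolist()) for d in arm.landmark_of(p,l)])
print(arm.read_state())
E
```

```text
pics
top 447.85218897199604 [0.36436396 0.12135228 1.01363762]
carton []
hinge_left [(0.79, [0.511, 0.113, 0.091])]
hinge_right [(0.6, [0.56, -0.064, 0.09])]
tray [(0.87, [0.48, 0.309, 0.002])]
mat [(0.78, [0.541, -0.303, -0.003]), (0.29, [0.766, 0.166, -0.0])]
plate_1 [(0.81, [0.262, -0.261, 0.002]), (0.7, [0.54, 0.026, 0.058]), (0.63, [0.741, 0.413, -0.002]), (0.58, [0.204, 0.269, 0.002]), (0.56, [0.566, 0.568, 0.001])]
hub_a []
cutter []
tape [(0.86, [0.764, 0.164, -0.002])]
caliper [(0.82, [0.811, -0.023, -0.002])]
side 521.4177915080747 [0.80046686 0.74765783 1.08822976]
carton [(0.9, [0.538, 0.027, 0.0])]
hinge_left [(0.86, [0.514, 0.112, 0.092])]
hinge_right []
tray [(0.64, [0.566, -0.062, 0.09]), (0.57, [0.482, 0.314, -0.0])]
mat [(0.87, [0.545, -0.306, 0.0])]
plate_1 [(0.98, [0.749, 0.419, 0.001]), (0.87, [0.565, 0.57, -0.004]), (0.85, [0.261, -0.261, -0.003]), (0.67, [0.535, 0.027, 0.057]), (0.66, [0.205, 0.269, -0.005])]
hub_a [(0.47, [0.581, 0.032, 0.065])]
cutter [(0.98, [0.789, -0.173, -0.0]), (0.64, [0.565, -0.062, 0.088]), (0.58, [0.538, 0.028, 0.001])]
tape [(0.97, [0.769, 0.166, 0.001]), (0.37, [0.581, 0.034, 0.066])]
caliper [(0.61, [0.814, -0.017, 0.002])]
{'time_s': 1.1, 'q': array([-1.42650862e+00,  5.27519554e-01,  1.43272069e+00, -2.41429304e-05,
        1.18137029e+00, -1.78484743e-01]), 'qd': array([-0.00203026, -0.00023113,  0.00136173, -0.00143489, -0.0018772 ,
        0.00105087]), 'effort': array([ 3.76405242e-04, -4.40027905e+01, -1.76989353e+01,  6.33864943e-02,
        5.04943554e-02, -8.26373423e-06]), 'position': array([ 0.1982736 , -0.59268652,  0.18312977]), 'tool_rot': array([-3.10074884e+00, -5.04823030e-01,  3.45984276e-05]), 'contact_force': array([-0.16104001,  0.18974863, -0.50811107]), 'ft_torque': array([-0.00182064,  0.03715743,  0.04126005]), 'width': 0.08685154593961242}
```

View pics/t0.png

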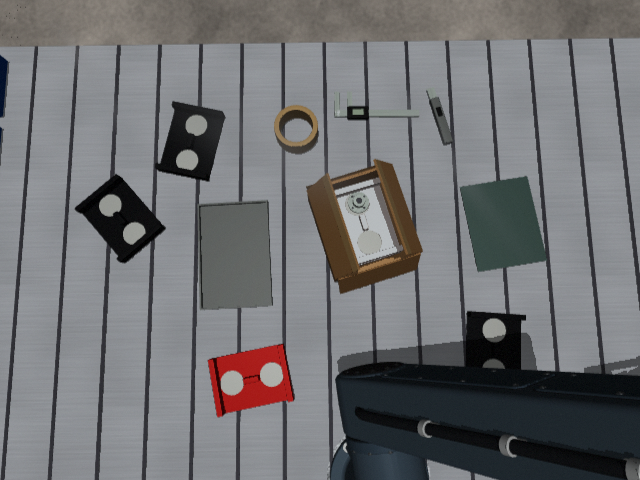

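View pics/s0.png

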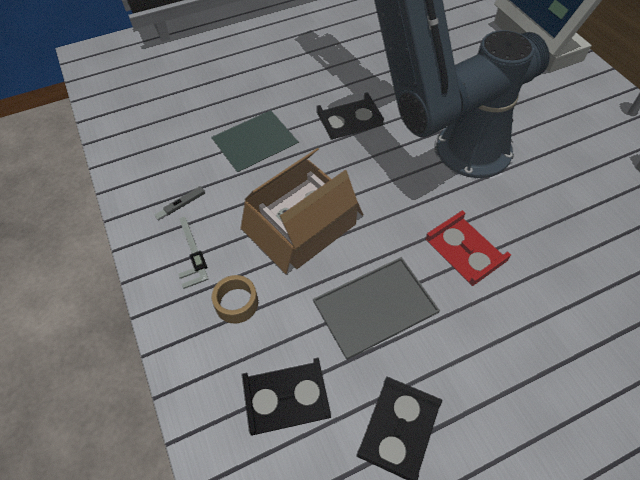

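Top view: open carton at about (365,225) with both flaps raised and one hub visible at (358,203). The disc at (369,241) is a bare pad mark. Three look-alike plates are black, at (192,140), (120,218) and (494,340), and one is red, at (251,380); I'll ignore these. Tray is at (236,255) and mat at (503,223).

Run:
```python
from h import *
t=arm.camera("top"); s=arm.camera("side")
np.save("t.npy",t,allow_pickle=True)
save(t,"t1",(290,145,440,305),3.7); save(s,"s1",(230,140,380,280),4)
for p in(t,s):
  for l in("tray","mat"):
    for d in arm.trace(p,l)[:2]:
        m=d["mask"].astype(np.uint8); c,_=cv2.findContours(m,0,2); c=max(c,key=cv2.contourArea)
        q=cv2.boxPoints(cv2.minAreaRect(c)) if p is t else cv2.approxPolyDP(c,8,True)[:,0].astype(float)
        w=unproj(p,q,0.003 if l=="mat" else 0.012)[:,:2]
        print(l,round(d["p"],2),np.round(w.mean(0),3),np.round(w,3).tolist())
st()
```

```text
tray 0.62 [0.479 0.312] [[0.597, 0.405], [0.604, 0.236], [0.36, 0.223], [0.354, 0.386]]
mat 0.97 [ 0.541 -0.302] [[0.628, -0.207], [0.659, -0.37], [0.454, -0.394], [0.424, -0.236]]
tray 0.96 [0.48  0.313] [[0.365, 0.229], [0.601, 0.236], [0.597, 0.398], [0.358, 0.387]]
mat 0.58 [ 0.543 -0.301] [[0.456, -0.39], [0.652, -0.365], [0.628, -0.21], [0.436, -0.239]]
t1.4 pos [ 0.1983 -0.5927  0.1832] w0.0873 F [1.  0.4 0.6]
```

View pics/t1.png

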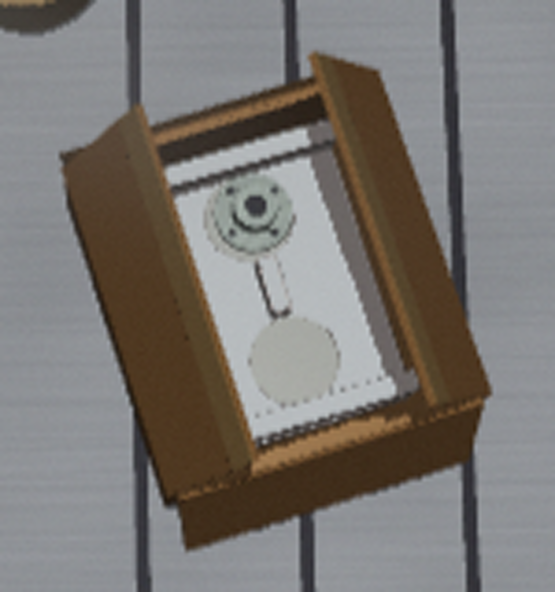

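View pics/s1.png

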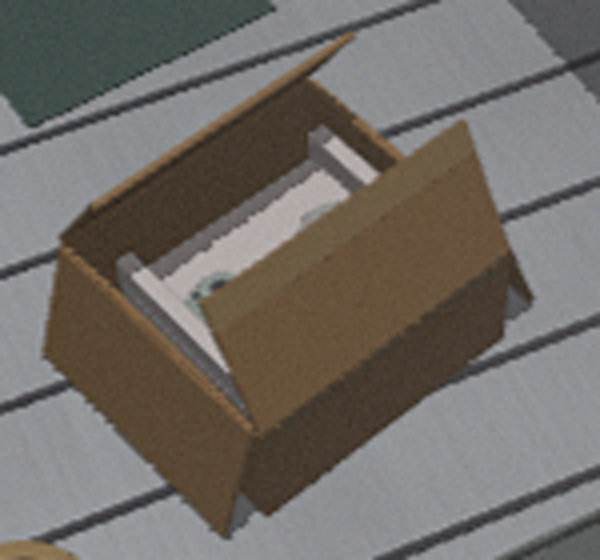

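```bash
cat >> h.py <<'E'
C=np.array([0.538,0.027]); YC=np.deg2rad(15.5)
def rv(a): return (R.from_euler('z',a)*R.from_euler('x',np.pi)).as_rotvec()
def cw(x,y,z): # carton frame to world
    c,s=np.cos(YC),np.sin(YC); return [C[0]+c*x-s*y,C[1]+s*x+c*y,z]
E
python3 - <<'E'
from h import *
p=list(arm.read_state()["position"]); p[2]=0.3
arm.servo_line(p,vel=0.3); arm.move_gripper(0.0)
arm.reach(cw(0,0,0.3),rv(YC)); st()
arm.servo_line(cw(0,0,0.135),vel=0.25); st()
for y in(0.06,0.10,0.15): arm.servo_line(cw(0,y,0.135),vel=0.12); st()
arm.servo_line(cw(0,0,0.135),vel=0.3)
for y in(-0.06,-0.10,-0.15): arm.servo_line(cw(0,y,0.135),vel=0.12); st()
arm.servo_line(cw(0,-.2,0.3),vel=0.3); 
arm.move_gripper(0.087);arm.reach([0.4,-0.35,0.3],rv(0.2));st()
t=arm.camera("top"); s=arm.camera("side"); save(t,"t2"); save(s,"s2")
E
```

```text
t6.0 pos [0.5382 0.0261 0.2999] w0.0005 F [-0.2 -0.8 -0.6]
t6.8 pos [0.5391 0.0265 0.1358] w0.0005 F [-0.   1.1 -0.8]
t7.4 pos [0.5226 0.0848 0.1356] w0.0004 F [0.7 0.3 0.1]
t7.9 pos [0.5115 0.1231 0.135 ] w0.0006 F [-0.2 -0.6  0.3]
t8.5 pos [0.4982 0.1713 0.135 ] w0.0006 F [ 0.4 -0.1 -1. ]
t9.8 pos [ 0.5535 -0.0301  0.1349] w0.0006 F [ 1.  -0.  -0.3]
t10.3 pos [ 0.5644 -0.0693  0.1348] w0.0003 F [ 1.   0.1 -0.7]
t10.8 pos [ 0.5777 -0.1175  0.1348] w0.0000 F [-1.1  0.7  0.4]
t14.1 pos [ 0.4007 -0.3496  0.3002] w0.0868 F [ 0.5  0.2 -0.6]
```

```bash
sleep 1
```

```text
(no output)
```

View pics/t2.png

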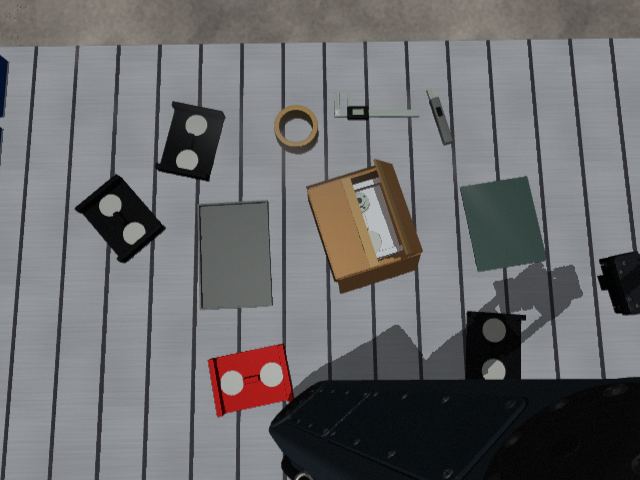

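View pics/s2.png

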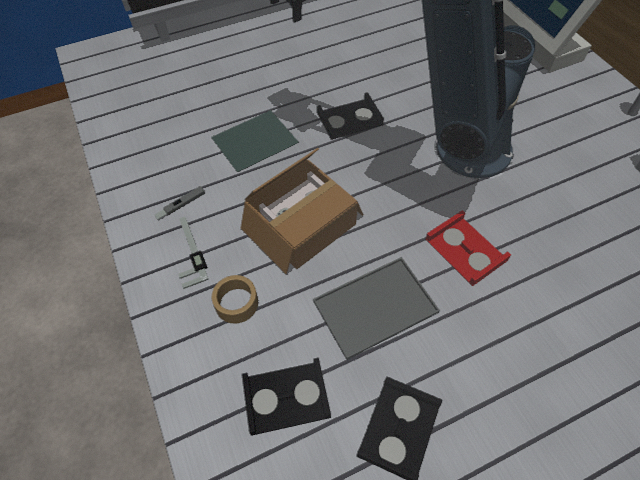

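The left flap at (345,225) is now almost shut and the right one is unchanged, so my pushes didn't work as intended. I'll repeat the right push and photograph each step.

```bash
python3 - <<'E'
from h import *
p=arm.camera("top");save(p,"t3",(290,145,440,305),2.5)
p=arm.camera("side");save(p,"s3",(230,140,380,280),2.5)
arm.move_gripper(0.0)
arm.reach(cw(0,-0.02,0.3),rv(YC))
arm.servo_line(cw(0,-0.02,0.14),vel=0.25)
p=arm.camera("side");save(p,"s3a",(180,0,430,280),2)
p=arm.camera("top");save(p,"t3a",(230,100,500,350),2)
st()
E
python3 -c "
import cv2,numpy as np
a=cv2.imread('pics/t3.png');b=cv2.imread('pics/s3.png');h=min(a.shape[0],b.shape[0]);cv2.imwrite('pics/m3.png',np.hstack([a[:h],b[:h]]))"
```

```text
t18.2 pos [0.545  0.0071 0.1418] w0.0005 F [ 0.2  1.2 -0.7]
```

View pics/m3.png

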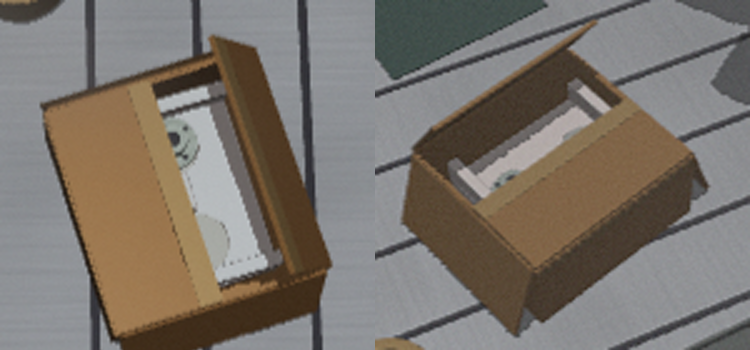

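View pics/s3a.png

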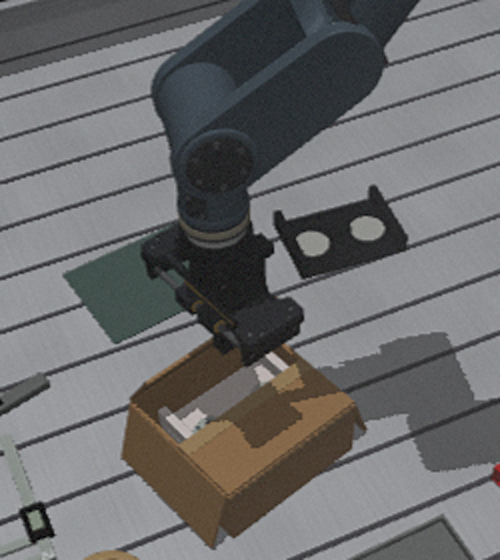

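View pics/t3a.png

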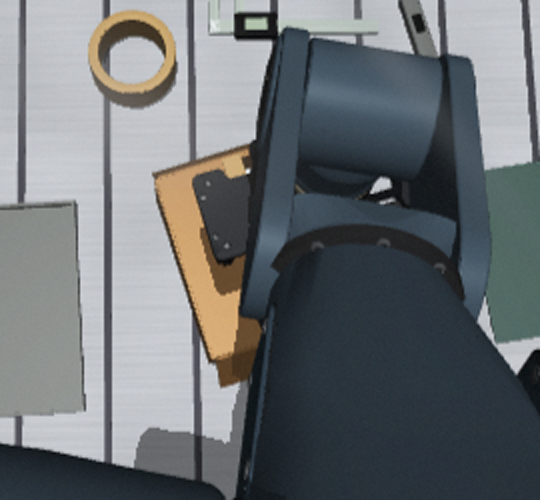

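Run:
```python
from h import *
ims=[]
for y in(-0.05,-0.08,-0.11,-0.15):
    arm.servo_line(cw(0,y,0.14),vel=0.1)
    p=arm.camera("side"); ims.append(cv2.resize(p["pixels"][60:290,200:400,::-1],None,fx=1.3,fy=1.3)); st()
cv2.imwrite("pics/m4.png",np.vstack([np.hstack(ims[:2]),np.hstack(ims[2:])]))
```

```text
t18.7 pos [ 0.5512 -0.0214  0.1401] w0.0003 F [-0.7 -0.2 -1.4]
t19.2 pos [ 0.5592 -0.0503  0.1398] w0.0005 F [-0.8  0.4 -1.3]
t19.7 pos [ 0.5672 -0.0792  0.1399] w0.0006 F [-0.9  1.   0.3]
t20.3 pos [ 0.5777 -0.1176  0.1398] w0.0006 F [-0.3 -0.2  0.2]
```

View pics/m4.png

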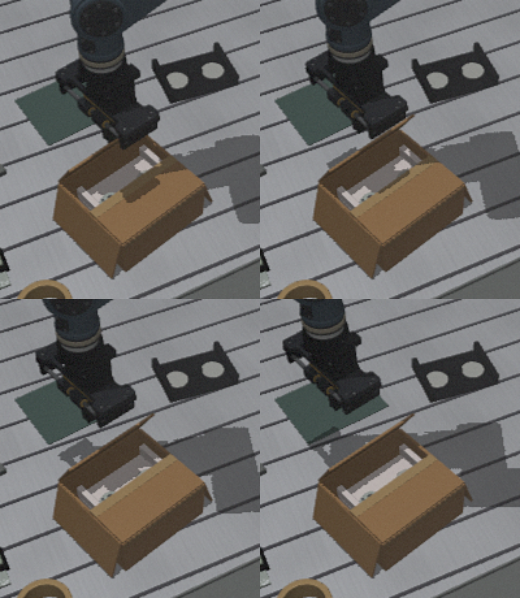

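Run:
```python
from h import *
s=arm.camera("side"); t=arm.camera("top")
im=s["pixels"][:,:,::-1].copy()
for th in(0.3,.6,.9,1.2,1.57,2,2.4):
    for sx in(-.098,.098):
        P=cw(sx,-.094+.092*np.cos(th),.092+.092*np.sin(th)); u=proj(s,P)[0]; print(th,sx,np.round(u,0),np.round(proj(t,P)[0]))
u=proj(s,arm.read_state()["position"])[0]; print("tcp",u)
cv2.circle(im,tuple(int(round(v)) for v in u),3,(0,0,255),-1)
for q in [(-.099,-.094,.092),(.099,-.094,.092),(.099,.094,.092),(-.099,.094,.092),(0,0,.064)]:
    cv2.circle(im,tuple(int(round(v)) for v in proj(s,cw(*q))[0]),2,(0,255,0),-1)
cv2.imwrite("pics/s5.png",cv2.resize(im[40:300,180:430],None,fx=2.3,fy=2.3))
```

```text
0.3 -0.098 [329. 173.] [382. 262.]
0.3 0.098 [265. 215.] [353. 171.]
0.6 -0.098 [326. 163.] [389. 259.]
0.6 0.098 [260. 206.] [360. 166.]
0.9 -0.098 [321. 153.] [400. 255.]
0.9 0.098 [255. 195.] [370. 160.]
1.2 -0.098 [314. 144.] [414. 251.]
1.2 0.098 [248. 185.] [382. 155.]
1.57 -0.098 [305. 134.] [431. 246.]
1.57 0.098 [239. 175.] [399. 149.]
2 -0.098 [296. 128.] [449. 241.]
2 0.098 [230. 168.] [417. 145.]
2.4 -0.098 [289. 128.] [461. 238.]
2.4 0.098 [224. 167.] [429. 145.]
tcp [260.91115219 153.63718956]
```

View pics/s5.png

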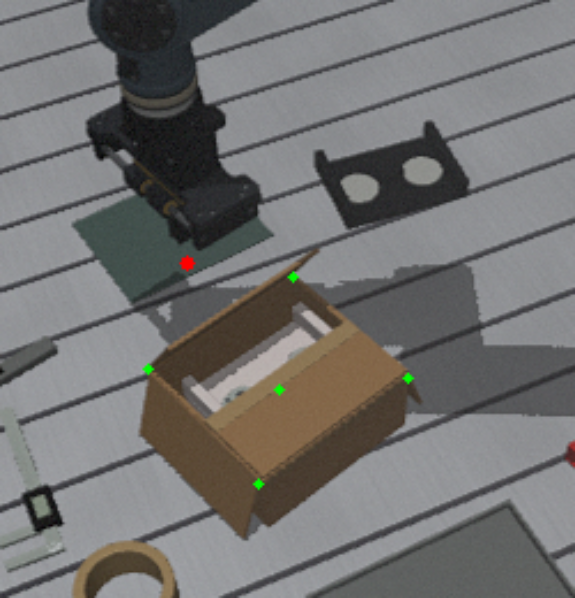

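Run:
```python
from h import *
s0=st(); print(np.round(R.from_rotvec(s0["tool_rot"]).as_matrix(),3).tolist())
arm.servo_line(cw(0,-.15,.30),vel=.3)
def shot():
    s=arm.camera("side"); im=s["pixels"][:,:,::-1].copy(); P=np.array(arm.read_state()["position"])
    for dz,c in((0,(0,0,255)),(.019,(0,255,255)),(.07,(0,255,0))):
        u=proj(s,P+[0,0,dz])[0]; cv2.circle(im,tuple(int(round(v*16)) for v in u),16,c,-1,shift=4)
    u=proj(s,P)[0].astype(int); return cv2.resize(im[max(u[1]-120,0):u[1]+60,u[0]-60:u[0]+60],(390,585))
a=shot(); arm.move_gripper(0.087); b=shot()
cv2.imwrite("pics/m5.png",np.hstack([a[:,:],b]))
```

```text
t20.4 pos [ 0.5777 -0.1171  0.1399] w0.0005 F [ 0.1 -0.5  0.1]
[[0.964, 0.267, -0.001], [0.267, -0.964, 0.0], [-0.0, -0.001, -1.0]]
```

View pics/m5.png

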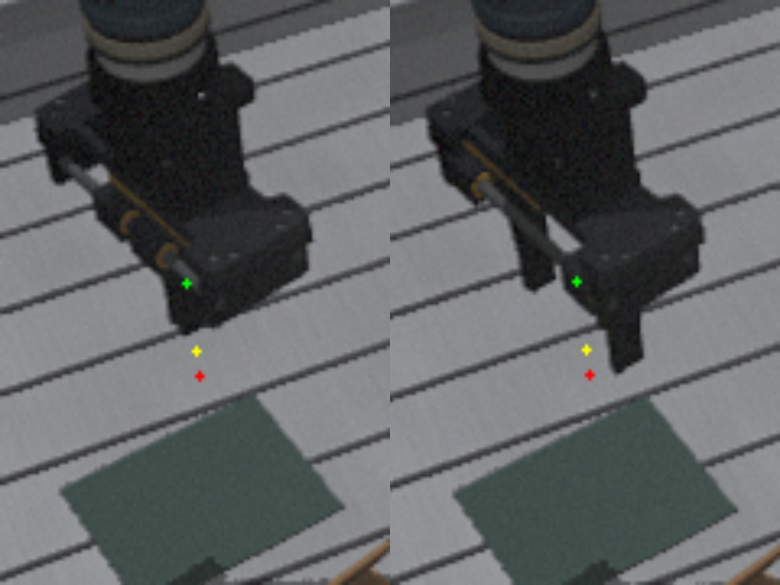

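The fingertip pixels sit about 36 mm above the projected TCP, so I'll check the true tool height by gently touching bare bench.

Run:
```python
from h import *
arm.move_gripper(0.0)
arm.reach([0.45,-0.13,0.15],rv(YC)); 
arm.servo_line([0.45,-0.13,0.03],vel=.2); arm.hold(.3);st()
def shot(n):
    s=arm.camera(n); im=s["pixels"][:,:,::-1].copy(); P=np.array(arm.read_state()["position"])
    for dz,c in((0,(0,0,255)),(.019,(0,255,255)),(.07,(0,255,0))):
        u=proj(s,P+[0,0,dz])[0]; cv2.circle(im,tuple(int(round(v*16)) for v in u),16,c,-1,shift=4)
    u=proj(s,P)[0].astype(int); return cv2.resize(im[max(u[1]-100,0):u[1]+60,u[0]-60:u[0]+60],(390,520))
a=shot("side")
z=.03
while z>-0.02:
    z-=.004
    try: arm.servo_line([0.45,-0.13,z],vel=.03)
    except Exception as e: print(e);break
    f=arm.read_state()["contact_force"]; 
    if f[2]>4: break
st(); b=shot("side")
cv2.imwrite("pics/m6.png",np.hstack([a,b]))
```

```text
t26.0 pos [ 0.4507 -0.1303  0.0309] w0.0004 F [-0.4  0.5  0.1]
t29.2 pos [ 0.4503 -0.1301 -0.0136] w0.0005 F [ 0.5 -0.4  7.5]
```

View pics/m6.png

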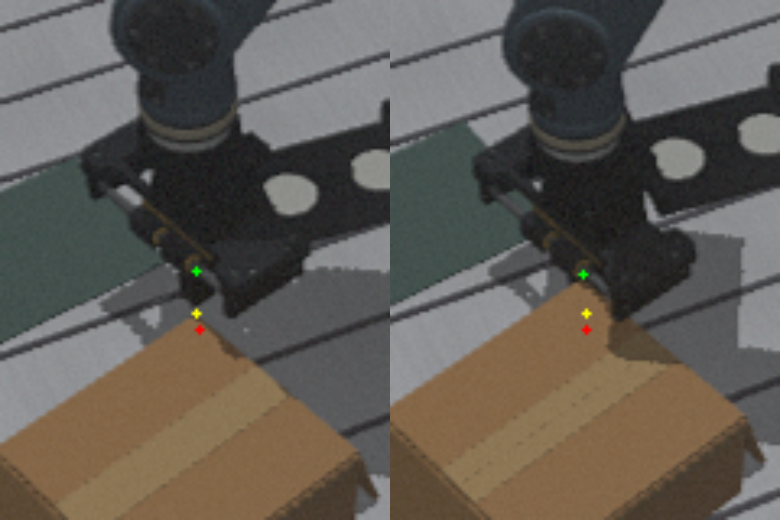

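The contact was the gripper body on the carton corner, and it also shut the right flap at (100,430). That fits a tool sitting about 36 mm higher than reported. Next I'll do a clean touch in the middle of the mat.

Run:
```python
from h import *
arm.servo_line([0.45,-0.13,0.25],vel=.3)
arm.reach([0.541,-0.302,0.15],rv(YC)); arm.hold(.2); print(arm.read_state()["contact_force"])
arm.servo_line([0.541,-0.302,0.03],vel=.2); 
z=.03
while z>-0.05:
    z-=.003
    try: arm.servo_line([0.541,-0.302,z],vel=.04)
    except Exception as e: print(e);break
    f=arm.read_state()["contact_force"]; 
    if f[2]>4: break
st()
p=arm.camera("top");save(p,"t7",(290,145,590,405),2)
p=arm.camera("side");save(p,"s7",(180,100,400,290),3)
```

```text
[1.29900598 0.25606891 0.65161194]
t37.9 pos [ 0.5414 -0.3023 -0.036 ] w0.0007 F [-2.7  2.3 17.2]
```

View pics/t7.png

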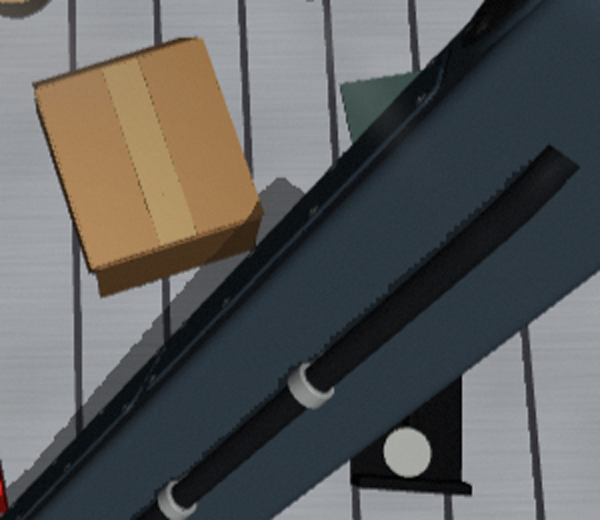

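View pics/s7.png

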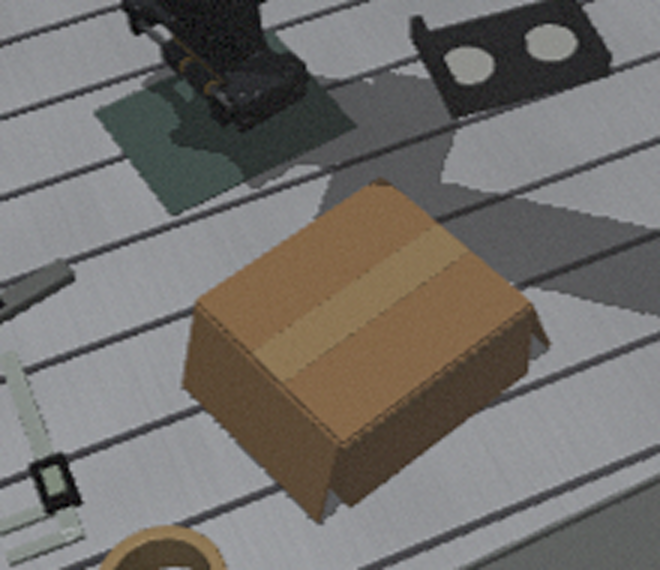

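Contact at a reported z of about -0.035 on the 3 mm mat means the true fingertip is about 37 mm above the reported TCP, so I'll correct for that from here. Next I need the current flap angles.

```bash
cat >> h.py <<'E'
DZ=0.037
def tz(p): return [p[0],p[1],p[2]-DZ]   # true tip position -> reported/commanded
E
python3 - <<'E'
from h import *
arm.servo_line([0.541,-0.302,0.10],vel=.4)
s=arm.camera("side"); t=arm.camera("top")
for nm,p,cr,f in(("s8",s,(230,130,380,290),4),("t8",t,(290,145,440,305),3.7)):
    im=p["pixels"][:,:,::-1]; im=cv2.resize(im[cr[1]:cr[3],cr[0]:cr[2]],None,fx=f,fy=f,interpolation=cv2.INTER_CUBIC)
    for sg,c in((1,(0,0,255)),(-1,(255,0,0))):
        for th in(0,.15,.3):
            for sx in(-.098,.098):
                u=(proj(p,cw(sx,sg*(.094-.092*np.cos(th)),.094+.092*np.sin(th)))[0]-cr[:2]+.5)*f-.5
                cv2.circle(im,tuple(int(round(v)) for v in u),2,c if th!=.15 else (0,255,0),-1)
    cv2.imwrite("pics/"+nm+".png",im)
print([(round(d["p"],2),np.round(d["location"],4)) for p in(s,t) for l in("hinge_left","hinge_right","carton") for d in arm.landmark_of(p,l)[:1]])
st()
E
```

```text
[(0.94, array([0.511 , 0.1114, 0.0922])), (0.68, array([ 0.5641, -0.0647,  0.0866])), (0.7, array([0.5405, 0.0283, 0.0018])), (0.79, array([0.512 , 0.1081, 0.0914])), (0.96, array([ 0.5626, -0.0673,  0.0934])), (0.98, array([0.537 , 0.0243, 0.0027]))]
t38.9 pos [ 0.5404 -0.3015  0.0986] w0.0002 F [-0.4 -0.2  0.2]
```

View pics/s8.png

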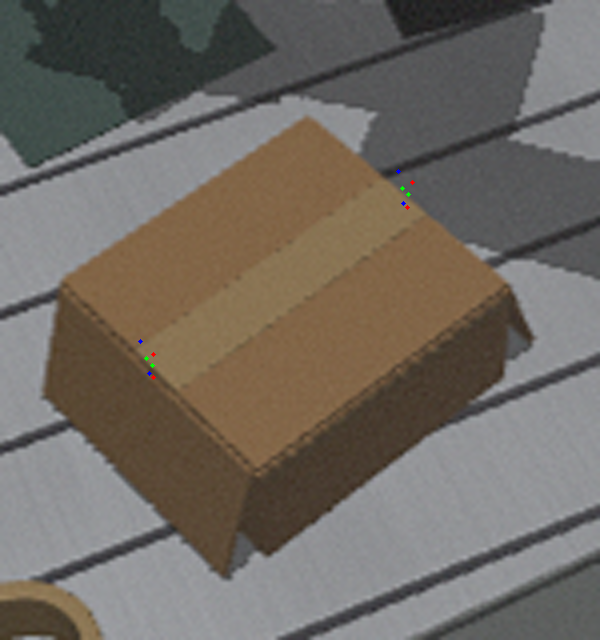

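View pics/t8.png

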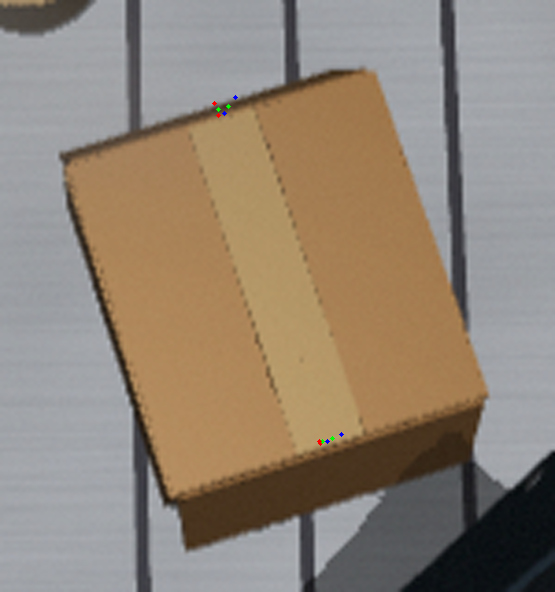

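Both flaps are now shut flat; their seam runs from (225,112) to (330,440) in the crop. The plan is to press the fingertips on the flap end faces at the -x end, half on each flap, and lift both by friction until the crease holds them.

Run:
```python
from h import *
arm.servo_line([0.541,-0.302,0.16],vel=.4)
arm.move_gripper(0.03)
arm.reach(tz(cw(-.085,0,.14)),rv(YC))
f0=arm.read_state()["contact_force"]
arm.servo_line(tz(cw(-.085,0,.102)),vel=.2)
z=.102
while z>.085:
    z-=.0012; arm.servo_line(tz(cw(-.085,0,z)),vel=.05)
    if arm.read_state()["contact_force"][2]>3: break
s=st(); print("top z cmd",z, s["position"][2]+DZ)
arm.servo_line(tz(cw(-.085,0,.125)),vel=.2)
open("ztop.txt","w").write(str(z))
arm.servo_line(tz(cw(-.118,0,.125)),vel=.2); st()
p=arm.camera("side");save(p,"s9",(180,40,400,280),2.5)
```

```text
t43.3 pos [0.4562 0.0043 0.0569] w0.0300 F [-0.9 -0.4  3.8]
top z cmd 0.09359999999999995 0.09386727677460402
t43.9 pos [ 0.4227 -0.0043  0.0872] w0.0300 F [ 0.2 -0.4 -0.9]
```

View pics/s9.png

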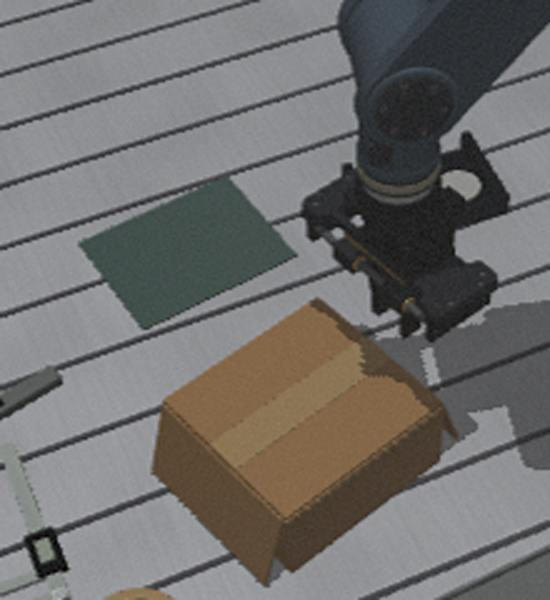

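Run:
```python
from h import *
zt=.0936-.0012
arm.servo_line(tz(cw(-.118,0,zt)),vel=.15)
x=-.118; ax=np.array([np.cos(YC),np.sin(YC)])
while x<-.094:
    x+=.0015; arm.servo_line(tz(cw(x,0,zt)),vel=.05)
    f=-np.dot(arm.read_state()["contact_force"][:2],ax)
    if f>6: break
print("x",x,"f",f); st()
x+=.001
arm.servo_line(tz(cw(x,0,zt+.02)),vel=.05); s=st(); print("fx",-np.dot(s["contact_force"][:2],ax))
p=arm.camera("side");a=p["pixels"][40:280,180:400,::-1]
arm.servo_line(tz(cw(x,0,zt+.055)),vel=.07); s=st(); print("fx",-np.dot(s["contact_force"][:2],ax))
p=arm.camera("side");b=p["pixels"][40:280,180:400,::-1]
cv2.imwrite("pics/m10.png",cv2.resize(np.hstack([a,b]),None,fx=1.8,fy=1.8))
```

```text
x -0.10749999999999998 f 8.120890602171695
t46.1 pos [ 0.4316 -0.0018  0.0551] w0.0301 F [-7.2 -4.6  1.6]
t46.6 pos [ 0.4324 -0.0005  0.075 ] w0.0302 F [-5.7  0.1 -0.1]
fx 5.515102425732853
t47.3 pos [ 0.4377 -0.002   0.111 ] w0.0301 F [-0.8 -0.7 -0.3]
fx 0.948577036186862
```

View pics/m10.png

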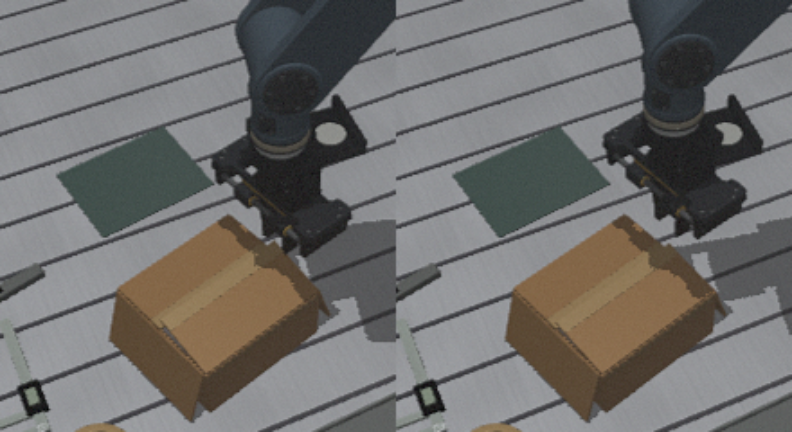

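The friction lift works: a tent gap opened at (165,325), then slipped as the push faded. I'll repeat with a regulated push.

```bash
cat > lift.py <<'E'
from h import *
import sys
y0=float(sys.argv[1]); zt=float(sys.argv[2]); ft=float(sys.argv[3]); H=float(sys.argv[4]); w=sys.argv[5]
ax=np.array([np.cos(YC),np.sin(YC)])
F=lambda:-np.dot(arm.read_state()["contact_force"][:2],ax)
x=-.118
arm.servo_line(tz(cw(x,y0,arm.read_state()["position"][2]+DZ)),vel=.3)
arm.servo_line(tz(cw(x,y0,zt)),vel=.2)
x=-.109;arm.servo_line(tz(cw(x,y0,zt)),vel=.1)
while x<-.095 and F()<ft:
    x+=.001; arm.servo_line(tz(cw(x,y0,zt)),vel=.05)
print("x",round(x,4),"f",F()); z=zt; L=[]
while z<zt+H:
    z+=.005
    f=F(); L.append(round(f,1))
    if f<ft: x+=.0012
    if f>ft*1.6: x-=.0008
    x=min(x,-.088)
    arm.servo_line(tz(cw(x,y0,z)),vel=.05)
print(L,round(x,4)); st()
p=arm.camera("side");save(p,w,(200,100,400,280),3)
E
python3 lift.py 0 .0924 16 .06 s11
```

```text
x -0.095 f 12.792842808687734
[np.float64(12.8), np.float64(-0.6), np.float64(0.4), np.float64(0.5), np.float64(0.6), np.float64(0.4), np.float64(-0.1), np.float64(-0.6), np.float64(0.3), np.float64(0.6), np.float64(0.3), np.float64(-0.5)] -0.088
t54.8 pos [0.4535 0.0034 0.1157] w0.0300 F [ 0.5 -0.2  0.4]
```

View pics/s11.png

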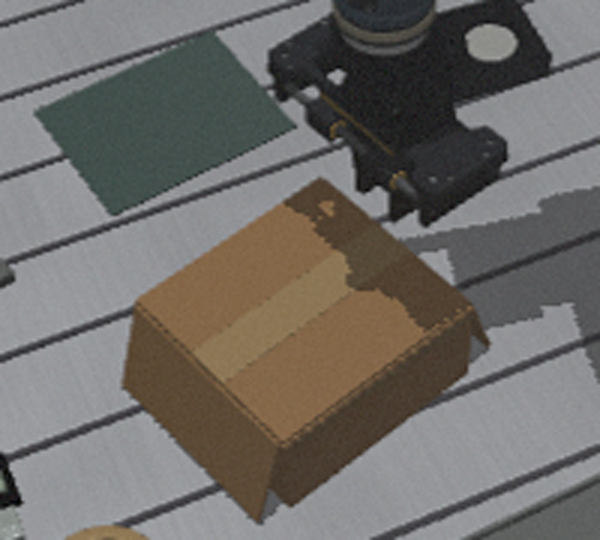

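```bash
cat > lift2.py <<'E'
from h import *
ax=np.array([np.cos(YC),np.sin(YC)])
F=lambda:round(-np.dot(arm.read_state()["contact_force"][:2],ax),1)
zt=.0926
arm.servo_line(tz(cw(-.117,0,.11)),vel=.3)
arm.servo_line(tz(cw(-.117,0,zt)),vel=.1)
x=-.110;arm.servo_line(tz(cw(x,0,zt)),vel=.1)
while x<-.103 and F()<6:
    x+=.001; arm.servo_line(tz(cw(x,0,zt)),vel=.06)
print("x",round(x,4),F()); 
x+=.0015; arm.servo_line(tz(cw(x,0,zt)),vel=.06); print(F())
ims=[]
def pic():
    p=arm.camera("side"); ims.append(cv2.resize(p["pixels"][110:280,210:390,::-1],None,fx=2.1,fy=2.1))
for h,w in((.02,.036),(.04,.055),(.052,.072)):
    x+=.0004
    arm.servo_line(tz(cw(x,0,zt+h)),vel=.07); f=F(); pic(); arm.move_gripper(w); print(h,f,F())
pic(); st()
cv2.imwrite("pics/m12.png",np.vstack([np.hstack(ims[:2]),np.hstack(ims[2:])]))
E
python3 lift2.py
```

```text
x -0.105 6.5
6.9
0.02 0.4 -0.4
0.04 0.4 -0.5
0.052 -1.0 0.8
t60.4 pos [ 4.394e-01 -3.000e-04  1.076e-01] w0.0719 F [ 0.1  0.9 -0.1]
```

View pics/m12.png

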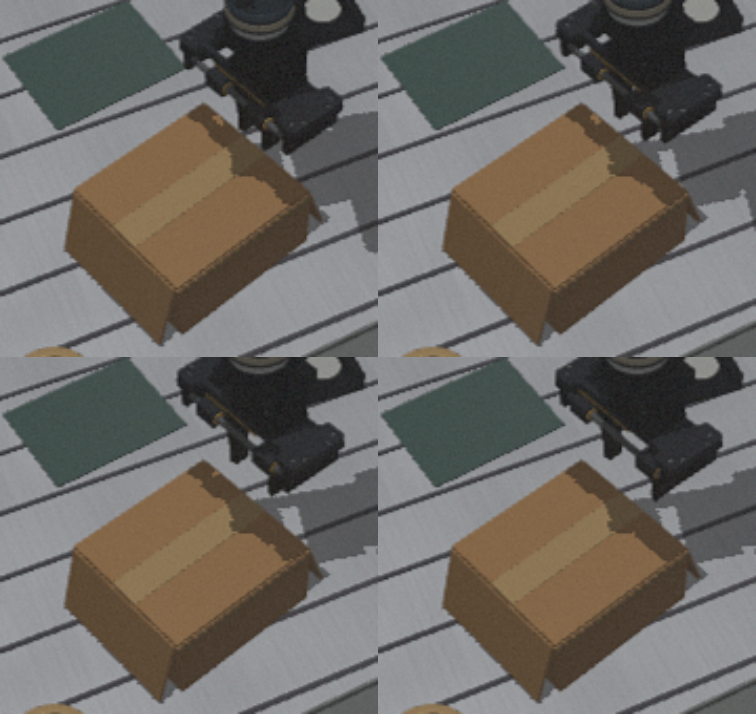

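```bash
cat > lift3.py <<'E'
from h import *
import sys
zt=float(sys.argv[1])
ax=np.array([np.cos(YC),np.sin(YC)])
F=lambda:round(-np.dot(arm.read_state()["contact_force"][:2],ax),1)
arm.servo_line(tz(cw(-.117,0,.12)),vel=.3); arm.move_gripper(.03)
arm.servo_line(tz(cw(-.117,0,zt)),vel=.15)
x=-.1095;arm.servo_line(tz(cw(x,0,zt)),vel=.1)
while x<-.104 and F()<7:
    x+=.001; arm.servo_line(tz(cw(x,0,zt)),vel=.06)
print("x",round(x,4),F()); 
x+=.001; arm.servo_line(tz(cw(x,0,zt)),vel=.06); print(F(),arm.read_state()["position"][2]+DZ)
ims=[]
def pic():
    p=arm.camera("side"); ims.append(cv2.resize(p["pixels"][110:280,210:390,::-1],None,fx=2.1,fy=2.1))
for h,w in((.006,0),(.014,0),(.022,.036),(.032,.045),(.042,.057),(.052,.072)):
    x+=.0004
    arm.servo_line(tz(cw(x,0,zt+h)),vel=.07); f=F(); pic()
    if w and f>1: arm.move_gripper(w)
    print(h,f,F())
    if f<1.2 and F()<1.2: break
st(); ims=ims[-2:]
cv2.imwrite("pics/m13.png",np.hstack(ims))
E
python3 lift3.py .0914
```

```text
x -0.1065 10.3
11.5 0.0912267735543604
0.006 10.9 10.6
0.014 10.0 9.1
0.022 8.9 10.9
0.032 9.5 12.6
0.042 10.4 15.4
0.052 10.8 17.0
t67.3 pos [ 0.4329 -0.0029  0.1067] w0.0717 F [-14.  -13.2  10.4]
```

View pics/m13.png

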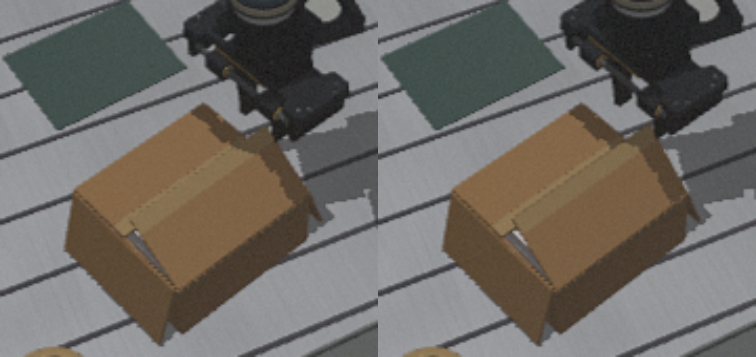

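The left flap is up (its edge at (640,140)) and held by the finger; the right one slipped. I'll raise the left further, then check that it stays up.

Run:
```python
from h import *
x=-.1027
arm.servo_line(tz(cw(x,.008,.0914+.060)),vel=.07); st()
arm.servo_line(tz(cw(x,.018,.0914+.066)),vel=.07); st()
p=arm.camera("side"); a=p["pixels"][110:280,210:390,::-1]
arm.servo_line(tz(cw(-.125,.018,.0914+.066)),vel=.15); arm.hold(.2)
p=arm.camera("side"); b=p["pixels"][110:280,210:390,::-1]
cv2.imwrite("pics/m14.png",cv2.resize(np.hstack([a,b]),None,fx=2.1,fy=2.1))
```

```text
t67.6 pos [0.4298 0.0065 0.1143] w0.0718 F [-13.4  -9.1   6.9]
t67.9 pos [0.4265 0.0172 0.1196] w0.0720 F [-11.9  -5.3   1.9]
```

View pics/m14.png

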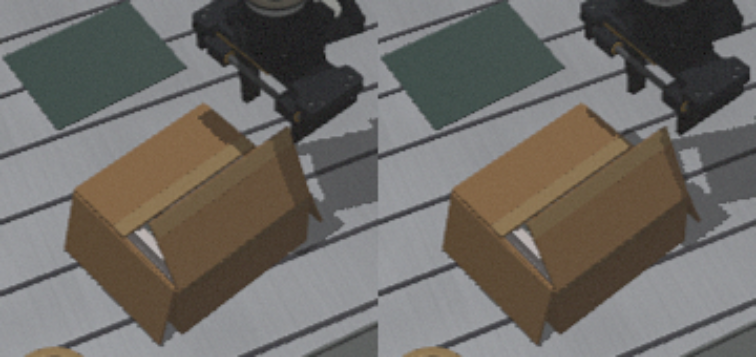

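Left flap now stays up at about 0.9 rad, with its edge at (660,130). I'll push it right over with the corrected height, then hook under the right flap's free edge with a tilted tool.

Run:
```python
from h import *
arm.servo_line(tz(cw(-.12,.018,.21)),vel=.4)
arm.move_gripper(0)
arm.servo_line(tz(cw(0,.015,.215)),vel=.35)
arm.servo_line(tz(cw(0,.015,.125)),vel=.2); st()
arm.servo_line(tz(cw(0,.165,.125)),vel=.15); st()
arm.servo_line(tz(cw(0,.165,.2)),vel=.4)
p=arm.camera("side"); a=p["pixels"][90:290,180:400,::-1]
cv2.imwrite("pics/m15.png",cv2.resize(a,None,fx=2.5,fy=2.5))
for yaw in(-np.pi/2,np.pi/2):
  for tl in(.6,-.6):
    rr=(R.from_euler('z',YC)*R.from_euler('x',tl)*R.from_euler('z',yaw)*R.from_euler('x',np.pi))
    d=rr.as_matrix()[:,2]; q=arm.solve_ik(np.array(cw(-.044,.03,.13))+DZ*d,rr.as_rotvec())
    print(yaw,tl,np.round(d,2),None if q is None else np.round(q,2))
print(np.round(arm.read_state()["q"],2))
```

```text
t71.2 pos [0.5336 0.0412 0.0885] w0.0005 F [0.4 0.3 0.6]
t72.3 pos [0.4943 0.1855 0.0881] w0.0005 F [ 0.3  0.1 -0.1]
-1.5707963267948966 0.6 [-0.15  0.54 -0.83] [-0.43  0.64  1.75  0.48  1.22  2.17]
-1.5707963267948966 -0.6 [ 0.15 -0.54 -0.83] [ 0.22  0.59  1.89 -0.86  0.84 -2.54]
1.5707963267948966 0.6 [-0.15  0.54 -0.83] [-0.43  0.64  1.75  0.48  1.22 -0.98]
1.5707963267948966 -0.6 [ 0.15 -0.54 -0.83] [ 0.22  0.59  1.89 -0.86  0.84  0.6 ]
[ 0.15  0.42  1.7  -0.    1.02  1.45]
```

View pics/m15.png

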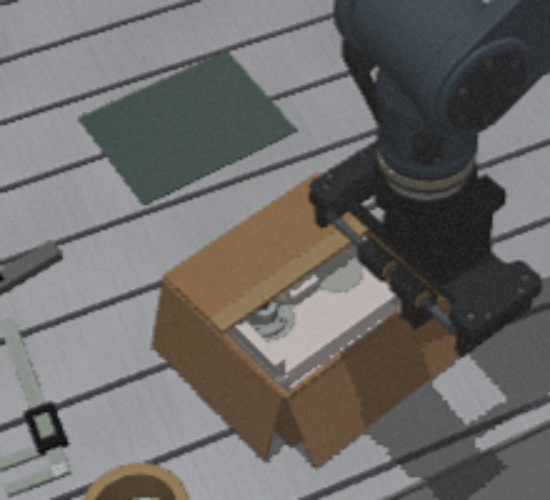

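Left flap now hangs outside at (350,400). Now the right flap.

Run:
```python
from h import *
rr=R.from_euler('z',YC)*R.from_euler('x',-.6)*R.from_euler('z',np.pi/2)*R.from_euler('x',np.pi)
d=rr.as_matrix()[:,2]; T=lambda y,z:np.array(cw(-.044,y,z))+DZ*d
arm.reach(T(.045,.15),rr.as_rotvec())
arm.servo_line(T(.03,.078),vel=.25)
arm.servo_line(T(-.002,.078),vel=.12); st()
p=arm.camera("side"); a=p["pixels"][90:290,180:400,::-1]
for y,z in((-.004,.09),(-.012,.11),(-.026,.13),(-.05,.14)): arm.servo_line(T(y,z),vel=.15); st()
p=arm.camera("side"); b=p["pixels"][90:290,180:400,::-1]
arm.servo_line(T(-.165,.135),vel=.2); st()
p=arm.camera("side"); c=p["pixels"][90:290,180:400,::-1]
cv2.imwrite("pics/m16.png",cv2.resize(np.hstack([a,b,c]),None,fx=1.2,fy=1.2))
```

```text
t74.4 pos [ 0.5031 -0.0046  0.0484] w0.0004 F [-1.3  7.   0.4]
t74.7 pos [ 0.5036 -0.0086  0.0614] w0.0007 F [-0.4  0.1  0.2]
t75.0 pos [ 0.505  -0.0166  0.08  ] w0.0007 F [-0.7 -0.7 -1. ]
t75.3 pos [ 0.5082 -0.0299  0.0991] w0.0002 F [ 0.5  1.  -0.1]
t75.7 pos [ 0.5142 -0.053   0.1087] w0.0005 F [-0.5  0.9 -0.3]
t76.5 pos [ 0.5446 -0.1631  0.104 ] w0.0002 F [0.4 1.2 0.1]
```

View pics/m16.png

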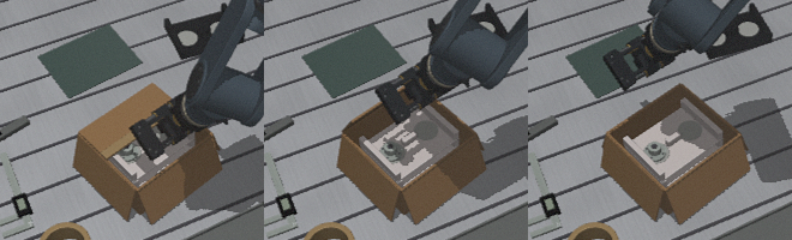

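Both flaps are open and the layers are visible. Now localize the hub and top plate from here.

Run:
```python
from h import *
t=arm.camera("top");s=arm.camera("side")
for n,p in(("top",t),("side",s)):
    for l in("hub_a","plate_1"):
        print(n,l,[(round(d["p"],2),np.round(d["location"],4).tolist()) for d in arm.landmark_of(p,l)])
save(t,"t17",(290,145,440,305),3.7);save(s,"s17",(230,130,380,290),3.7)
np.save("p17.npy",np.array([t,s],dtype=object),allow_pickle=True)
st()
```

```text
top hub_a [(0.44, [0.583, 0.0349, 0.0658])]
top plate_1 [(0.89, [0.5636, 0.5689, -0.0005]), (0.84, [0.7413, 0.4173, 0.0031])]
side hub_a [(0.75, [0.5837, 0.0321, 0.067])]
side plate_1 [(0.9, [0.5372, 0.023, 0.0346]), (0.81, [0.2088, 0.2688, -0.0029]), (0.68, [0.5648, 0.5716, -0.0029]), (0.67, [0.749, 0.4157, 0.0034]), (0.56, [0.2635, -0.2591, 0.0008])]
t76.8 pos [ 0.5453 -0.163   0.1045] w0.0006 F [ 0.4  1.  -0.2]
```

View pics/t17.png

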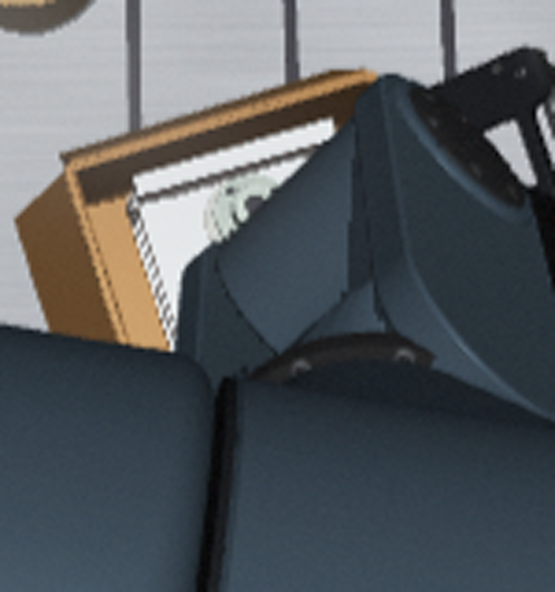

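View pics/s17.png

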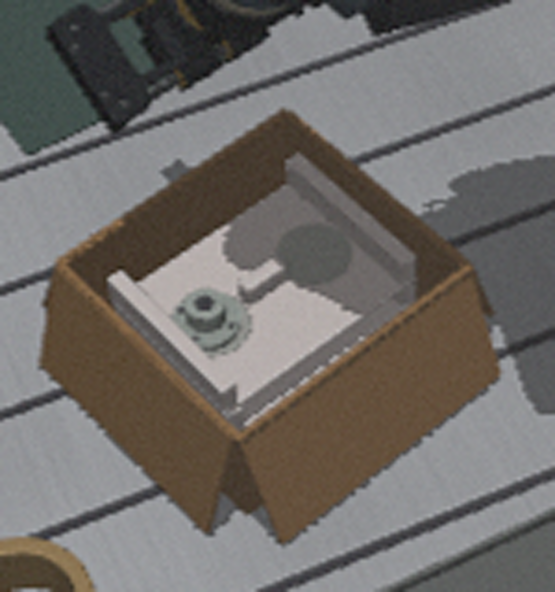

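```bash
cat >> h.py <<'E'
TR=np.array([0.480,0.3125]); YT=np.deg2rad(1.8)
SL=[(.072,.032),(0,.032),(-.072,.032),(.072,-.034),(0,-.034),(-.072,-.034)]
def slot(i):
    x,y=SL[i]; c,s=np.cos(YT),np.sin(YT); return TR+[c*x-s*y,s*x+c*y]
def go(xy,z,v=.4,a=None): arm.servo_line(tz([xy[0],xy[1],z]),None if a is None else rv(a),vel=v)
def pick_hub(xy,zb,a=YC,hi=.13,op=.052,approach=True):
    if approach: go(xy,hi,.45,a)
    arm.move_gripper(op)
    go(xy,zb+.0085,.2)
    s=arm.read_state(); print("down F",np.round(s["contact_force"],1))
    arm.move_gripper(.015,35); w=arm.read_state()["width"]; print("grip w %.4f"%w)
    go(xy,hi,.3); w=arm.read_state()["width"]; print("lift w %.4f"%w)
    return w
def place_hub(i,hi=.13,a=YC):
    p=slot(i); go(p,max(hi-.02,.06),.45,a); w=arm.read_state()["width"]; print("carry w %.4f"%w)
    if not .02<w<.05: return False
    go(p,.013,.25); s=arm.read_state(); print("F",np.round(s["contact_force"],1))
    arm.move_gripper(.036); go(p,.06,.35); return True
def look(*ls):
    out={}
    for n in("top","side"):
        p=arm.camera(n); out[n]=p
        for l in ls: print(n,l,[(round(d["p"],2),np.round(d["location"],3).tolist()) for d in arm.landmark_of(p,l)])
    return out
E
python3 - <<'E'
from h import *
xy=np.array([.5833,.0333])
arm.reach(tz([xy[0],xy[1],.16]),rv(YC)); st()
w=pick_hub(xy,.064,approach=False)
if w>.02:
    print(place_hub(0))
    o=look("hub_a","plate_1"); save(o["top"],"t18",(180,140,460,330),2.6); save(o["side"],"s18",(200,110,440,360),2.4)
st()
E
```

```text
t77.7 pos [0.5823 0.033  0.1225] w0.0005 F [ 0.4  0.4 -0.6]
down F [ 0.4 -0.4 -0.1]
grip w 0.0247
lift w 0.0247
carry w 0.0252
F [ 0.9  0.5 -0.8]
True
top hub_a [(0.51, [0.553, 0.347, 0.006])]
top plate_1 [(0.92, [0.566, 0.569, 0.001]), (0.91, [0.741, 0.416, 0.0]), (0.85, [0.537, 0.026, 0.058]), (0.75, [0.259, -0.26, 0.003])]
side hub_a [(0.67, [0.549, 0.346, 0.007])]
side plate_1 [(0.89, [0.266, -0.26, -0.001]), (0.89, [0.206, 0.268, -0.0]), (0.73, [0.748, 0.419, -0.002]), (0.72, [0.539, 0.023, 0.057]), (0.63, [0.534, 0.023, 0.033]), (0.58, [0.566, 0.569, -0.005])]
t82.9 pos [0.55   0.3464 0.0219] w0.0358 F [-0.4 -0.3 -0.4]
```

```bash
ls pics | tail -3
```

```text
t3a.png
t7.png
t8.png
```

View pics/t18.png

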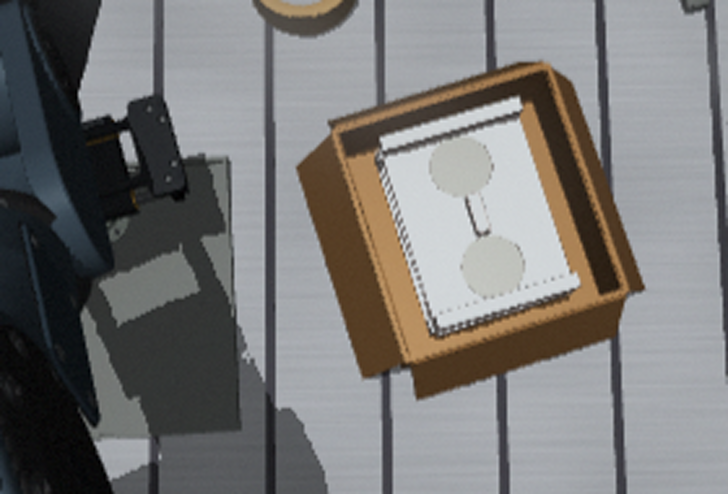

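View pics/s18.png

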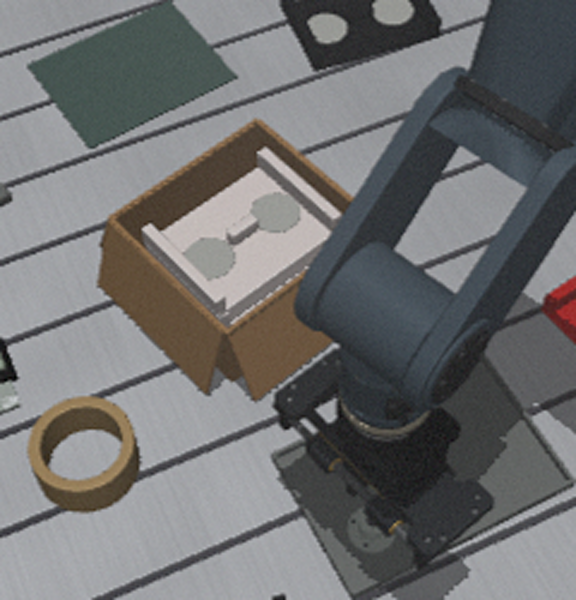

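Top view: the hub is off the plate and standing in the tray. The plate bar is at (478,213) in the crop, with pad marks at (461,167) and (492,266). Now lift this plate by its bar onto the mat.

```bash
cat >> h.py <<'E'
MT=np.array([0.541,-0.302]); YM=np.deg2rad(7.5)
def platepose(c1,c2,zf):
    p=np.load("t.npy",allow_pickle=True).item()
    a,b=unproj(p,[c1,c2],zf)[:,:2]; d=a-b; m=(a+b)/2; yaw=np.arctan2(d[1],d[0]); print("plate",np.round(m,4),"yaw",np.round(np.rad2deg(yaw),1),"sep",np.round(np.linalg.norm(d),4)); return m,yaw
def pick_plate(xy,yaw,zu,tip=.009,hi=.15):
    go(xy,hi,.45,yaw); arm.move_gripper(.05); go(xy,zu+tip,.2)
    s=arm.read_state(); print("down F",np.round(s["contact_force"],1))
    arm.move_gripper(.004,50); print("grip w %.4f"%arm.read_state()["width"])
    go(xy,zu+.03+tip,.1); go(xy,hi,.25); w=arm.read_state()["width"]; print("lift w %.4f"%w); return w
def place_plate(zu,tip=.009,hi=.15):
    go(MT,hi,.4,YM); w=arm.read_state()["width"]; print("carry w %.4f"%w)
    if not .007<w<.03: return False
    go(MT,zu+tip+.015,.25); go(MT,zu+tip+.001,.06); st(); return True
def release(zu,tip=.009): 
    arm.move_gripper(.05); go(MT,zu+tip+.06,.3)
E
python3 - <<'E'
from h import *
m,yaw=platepose((357.3,204.2),(369.2,242.3),.064)
p=np.load("t.npy",allow_pickle=True).item(); print("bar",unproj(p,[(363.8,221.9)],.082))
go([.50,.2],.15,.45,YC)
w=pick_plate(m,yaw,.060)
if w>.007:
    print(place_plate(.003)); release(.003)
    o=look("hub_a","plate_1"); save(o["top"],"t19",(180,140,580,330),2); save(o["side"],"s19",(180,80,480,360),2.1)
st()
E
```

```text
plate [0.535  0.0238] yaw 15.5 sep 0.0868
bar [[0.53444037 0.02435139 0.082     ]]
down F [-0.2  0.1  0.3]
grip w 0.0116
lift w 0.0114
carry w 0.0112
t88.7 pos [ 0.541  -0.3021 -0.0238] w0.0112 F [ 0.9  0.2 -0.6]
True
top hub_a [(0.59, [0.489, 0.018, 0.034]), (0.59, [0.58, 0.04, 0.037]), (0.57, [0.55, 0.345, 0.004])]
top plate_1 [(0.89, [0.565, 0.571, 0.002]), (0.88, [0.208, 0.267, 0.002]), (0.64, [0.535, 0.024, 0.034]), (0.59, [0.744, 0.414, 0.0])]
side hub_a [(0.6, [0.552, 0.345, 0.002]), (0.56, [0.494, 0.018, 0.033]), (0.46, [0.58, 0.041, 0.038])]
side plate_1 [(0.9, [0.208, 0.267, -0.004]), (0.86, [0.262, -0.257, -0.002]), (0.67, [0.537, 0.024, 0.035]), (0.66, [0.75, 0.419, 0.0]), (0.61, [0.542, -0.3, -0.001])]
t90.2 pos [ 0.5401 -0.3013  0.0337] w0.0496 F [1.3 0.4 0.6]
```

```bash
sleep 0.1
```

```text
(no output)
```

View pics/t19.png

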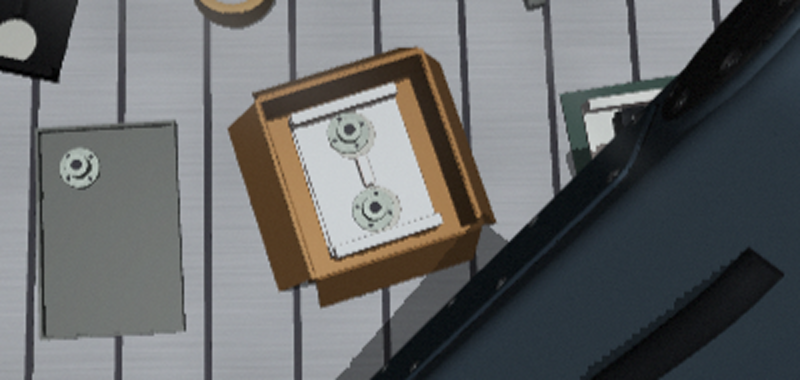

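View pics/s19.png

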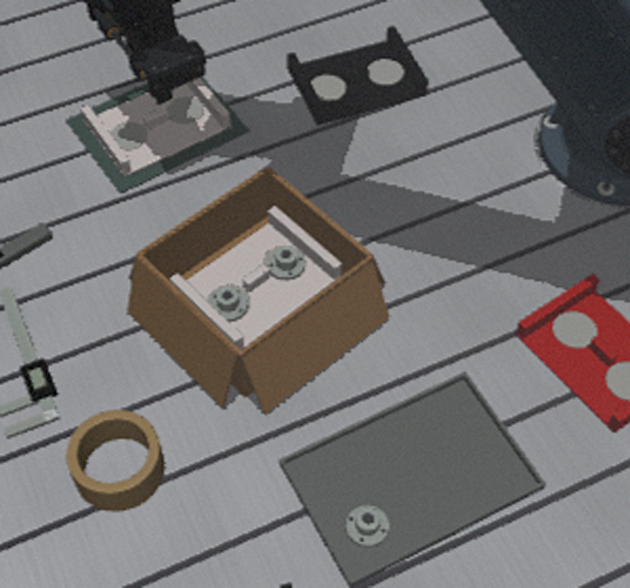

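Layer 2 shows two hubs at (351,133) and (376,208); plate 1 lies on the mat at (620,125). Picking both hubs.

Run:
```python
from h import *
go(MT,.14,.4)
ok=True
for xy,i in(((.580,.0405),1),((.4918,.018),2)):
    w=pick_hub(np.array(xy),.036,hi=.14)
    if w<.02: ok=False;break
    if not place_hub(i): ok=False;break
    if i==1: go(slot(i),.12,.4)
o=look("hub_a","plate_1"); save(o["top"],"t20",(180,140,580,330),2); save(o["side"],"s20",(180,80,480,360),2.1)
st()
```

```text
down F [-0.1 -1.1  0.5]
grip w 0.0245
lift w 0.0248
carry w 0.0247
F [-0.1 -0.  -1.2]
down F [0.5 0.3 1.2]
grip w 0.0248
lift w 0.0247
carry w 0.0246
F [-0.   0.1 -1.4]
top hub_a [(0.81, [0.549, 0.346, 0.003]), (0.48, [0.482, 0.343, 0.003])]
top plate_1 [(0.87, [0.743, 0.416, 0.001]), (0.86, [0.543, -0.301, 0.003]), (0.84, [0.536, 0.024, 0.034]), (0.84, [0.565, 0.568, -0.003]), (0.61, [0.206, 0.269, 0.002]), (0.6, [0.257, -0.264, 0.003])]
side hub_a [(0.87, [0.48, 0.344, 0.001]), (0.86, [0.41, 0.344, 0.001]), (0.6, [0.548, 0.348, 0.004])]
side plate_1 [(0.97, [0.566, 0.572, -0.004]), (0.82, [0.749, 0.42, -0.001]), (0.81, [0.537, 0.023, 0.034]), (0.73, [0.204, 0.269, -0.003]), (0.71, [0.263, -0.262, 0.001]), (0.7, [0.543, -0.299, 0.003]), (0.17, [0.478, 0.344, 0.004])]
t101.7 pos [0.4063 0.3418 0.0222] w0.0361 F [ 0.2  0.3 -0.3]
```

View pics/t20.png

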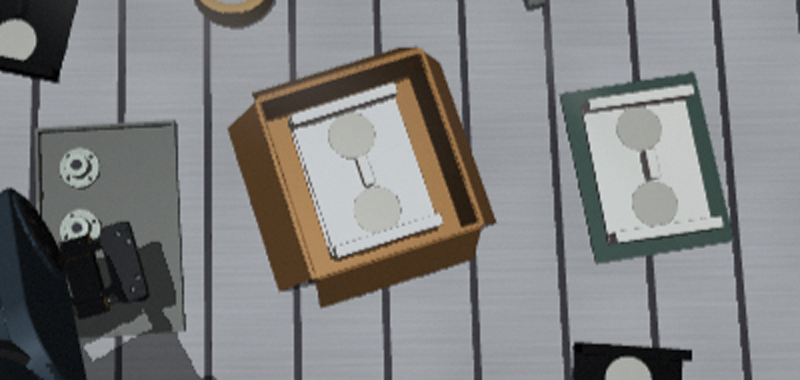

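View pics/s20.png

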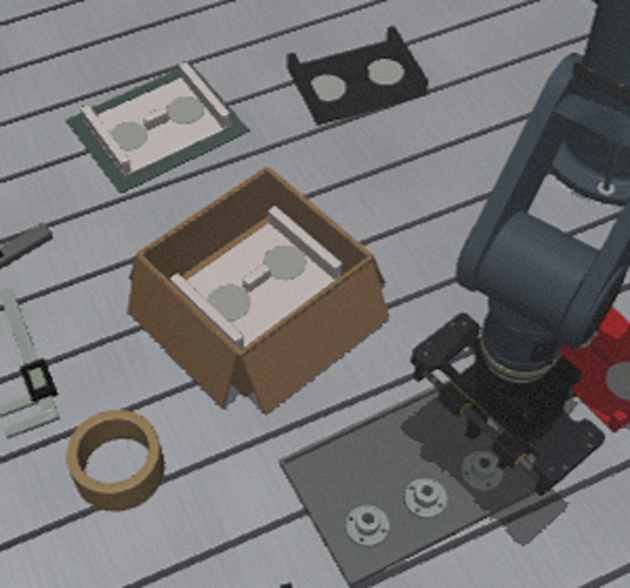

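Three hubs are in the tray and plate 1 is flat on the mat, with pad marks at (639,129) and (655,204). Plate 2's pad marks are at (351,134) and (377,209). I'll stack plate 2 on plate 1's measured pose.

Run:
```python
import h
from h import *
m1,y1=platepose((499.5,204.5),(507.5,242),.007)
m,yaw=platepose((355.5,207),(368.5,244.5),.040)
h.MT=m1; h.YM=y1
go([.44,.22],.15,.4)
w=pick_plate(m,YC,.032)
if w>.007:
    print(place_plate(.031)); release(.031)
    go(MT,.15,.4)
    o=look("hub_a","plate_1"); save(o["top"],"t21",(180,140,580,330),2); save(o["side"],"s21",(180,80,480,360),2.1)
st()
```

```text
plate [ 0.5403 -0.3019] yaw 7.8 sep 0.0879
plate [0.5338 0.0243] yaw 17.3 sep 0.0883
down F [-0.2  0.3  0. ]
grip w 0.0110
lift w 0.0114
carry w 0.0118
t107.7 pos [ 0.5403 -0.302   0.0043] w0.0114 F [-0.1 -0.4 -1.7]
True
top hub_a [(0.89, [0.409, 0.343, 0.001]), (0.83, [0.484, 0.342, 0.003]), (0.57, [0.581, 0.042, 0.005]), (0.51, [0.55, 0.345, 0.003])]
top plate_1 [(0.96, [0.742, 0.416, 0.0]), (0.83, [0.542, 0.027, 0.002]), (0.72, [0.541, -0.302, 0.03]), (0.72, [0.569, 0.567, 0.001]), (0.65, [0.208, 0.27, 0.004])]
side hub_a [(0.89, [0.48, 0.344, 0.004]), (0.8, [0.551, 0.346, 0.006]), (0.72, [0.577, 0.042, 0.004]), (0.54, [0.407, 0.344, -0.0])]
side plate_1 [(0.97, [0.544, -0.3, 0.033]), (0.92, [0.264, -0.26, 0.001]), (0.73, [0.205, 0.268, -0.002]), (0.71, [0.538, -0.298, 0.003]), (0.62, [0.544, 0.029, 0.003]), (0.61, [0.566, 0.568, -0.004]), (0.58, [0.75, 0.417, 0.002])]
t109.6 pos [ 0.54   -0.3012  0.1115] w0.0501 F [ 0.4  0.1 -0.3]
```

View pics/t21.png

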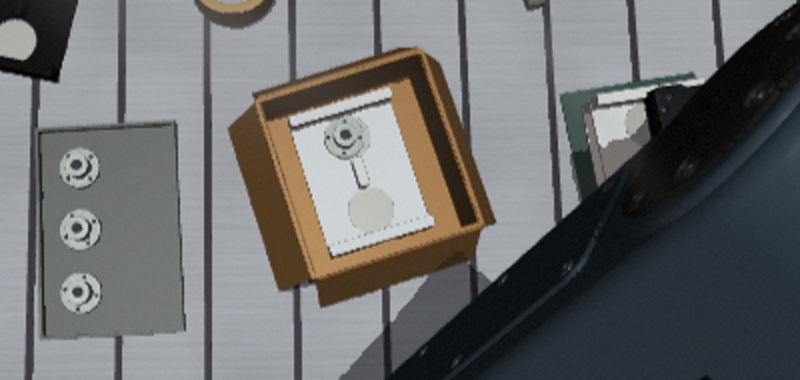

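View pics/s21.png

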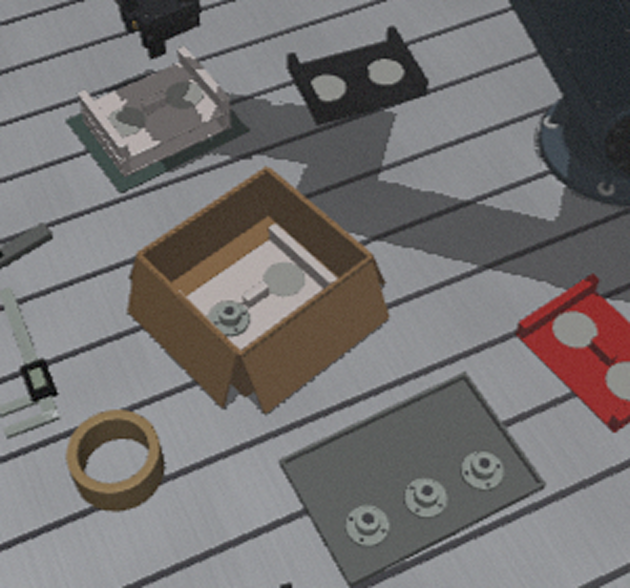

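One hub is left on the bottom plate at (346,136), so there are four in all. The gripper body will come close to the carton rim here, so I'll grip high with a force guard.

```bash
cat >> h.py <<'E'
def guard_down(xy,z0,z1,fmax=6):
    go(xy,z0,.2); z=z0; n=0
    while z>z1:
        z-=.001; go(xy,z,.04); f=arm.read_state()["contact_force"][2]
        if f>fmax: break
    print("guard z %.4f F %.1f"%(z,f)); return z
E
python3 - <<'E'
from h import *
p=np.load("t.npy",allow_pickle=True).item()
print("hub",unproj(p,[(353,208)],.030),"bar",unproj(p,[(360,226)],.026),"pad",unproj(p,[(365.5,246)],.008))
xy=np.array([.579,.042])
go(xy,.15,.45,YC); arm.move_gripper(.05)
z=guard_down(xy,.030,.0225,5)
arm.move_gripper(.015,50); print(arm.read_state()["width"])
go(xy,z+.03,.08); print(arm.read_state()["width"]); st()
o=arm.camera("side"); save(o,"s22",(200,90,400,290),3)
E
```

```text
hub [[0.57594323 0.04219986 0.03      ]] bar [[0.53548218 0.02729391 0.026     ]] pad [[0.49248818 0.01443086 0.008     ]]
guard z 0.0220 F 0.2
0.02391790602058184
0.023764964020718593
t114.6 pos [0.5794 0.0419 0.0158] w0.0238 F [ 0.6  0.7 -2. ]
```

View pics/s22.png

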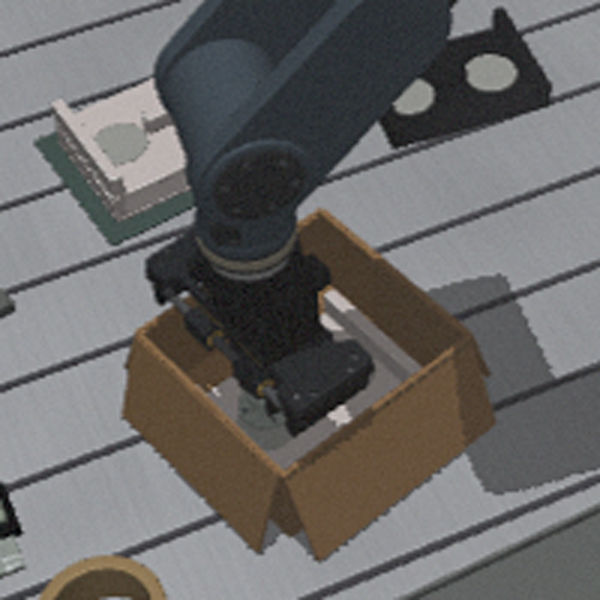

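Run:
```python
from h import *
xy=np.array([.579,.042]); go(xy,.14,.25); p=slot(4); go(p,.1,.4); w=arm.read_state()["width"]; print(w)
if w>.02:
    go(p,.035,.25); go(p,.0185,.08); st(); arm.move_gripper(.04); go(p,.12,.35)
go([.56,.2],.15,.4)
o=look("hub_a"); save(o["side"],"s23",(180,80,480,360),2.1); save(o["top"],"t23",(180,140,580,330),2)
st()
```

```text
0.0234849053478906
t116.7 pos [ 0.4813  0.2785 -0.0182] w0.0240 F [-0.3 -0.3 -0.9]
top hub_a []
side hub_a [(0.77, [0.478, 0.28, -0.002]), (0.77, [0.408, 0.342, -0.002]), (0.6, [0.479, 0.343, 0.005]), (0.58, [0.547, 0.345, 0.008])]
t118.4 pos [0.5576 0.2006 0.1115] w0.0403 F [-0.   0.1  0.2]
```

View pics/s23.png

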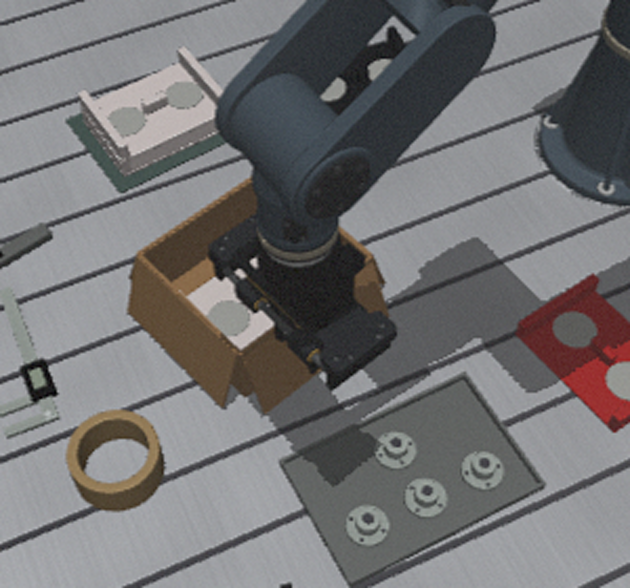

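View pics/t23.png

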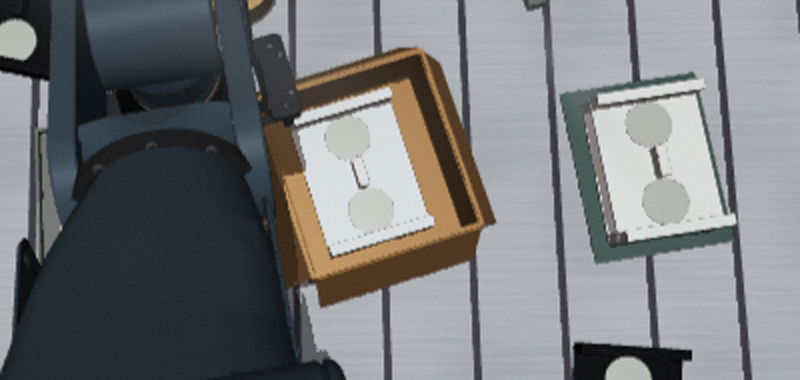

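All four hubs stand in the tray, and plate 2 sits squarely on plate 1. Now the last plate, with pad marks at (347,138) and (371,211).

Run:
```python
from h import *
m2,y2=platepose((504.5,203),(512.5,241),.035)
m,yaw=platepose((353.5,209),(365.5,245.5),.008)
go(m,.15,.4,YC); arm.move_gripper(.04)
z=guard_down(m,.026,.014,7)
arm.move_gripper(.004,60); print("w",arm.read_state()["width"])
go(m,z+.03,.06); w=arm.read_state()["width"]; st()
open("z3.txt","w").write(repr((z,list(m2),y2,list(m))))
o=arm.camera("side"); save(o,"s24",(200,90,400,290),3)
```

```text
plate [ 0.538  -0.3014] yaw 7.6 sep 0.0866
plate [0.536  0.0269] yaw 16.4 sep 0.0883
guard z 0.0140 F -0.5
w 0.011255039579256684
t124.2 pos [0.5359 0.0271 0.0073] w0.0117 F [ 0.4 -0.5 -0.6]
```

View pics/s24.png

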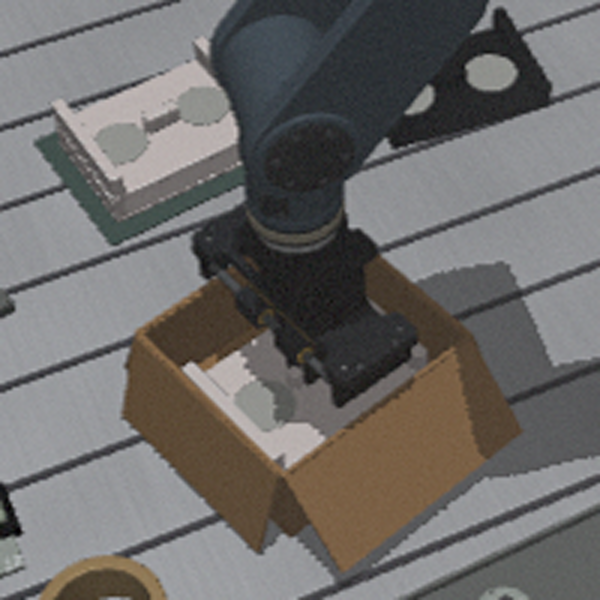

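Run:
```python
import h
from h import *
z,m2,y2,m=eval(open("z3.txt").read().replace("np.float64",""))
h.MT=np.array([.539,-.3016]); h.YM=y2
go(m,.19,.25); print("w",arm.read_state()["width"])
tip=.0102
go(h.MT,.19,.35,y2); w=arm.read_state()["width"]; print("w",w)
if w>.007:
    o=arm.camera("side"); save(o,"s25a",(180,0,380,200),3)
    go(h.MT,.059+tip+.012,.2); go(h.MT,.059+tip+.0008,.05); st()
    arm.move_gripper(.04); go(h.MT,.2,.3)
go([.40,-.05],.26,.4)
o=look("hub_a","plate_1"); save(o["side"],"s25",(180,60,480,360),2); save(o["top"],"t25",(180,140,580,330),2)
st()
```

```text
w 0.011198459920411194
w 0.01137145922870146
t127.2 pos [ 0.5389 -0.3016  0.0331] w0.0109 F [ 0.   0.1 -1.8]
top hub_a [(0.83, [0.551, 0.345, 0.005]), (0.66, [0.48, 0.28, 0.001]), (0.56, [0.404, 0.343, 0.001]), (0.55, [0.482, 0.344, 0.004])]
top plate_1 [(0.87, [0.204, 0.27, -0.0]), (0.86, [0.258, -0.264, 0.004]), (0.71, [0.564, 0.57, 0.001]), (0.7, [0.544, -0.3, 0.057]), (0.67, [0.74, 0.414, -0.001])]
side hub_a [(0.87, [0.408, 0.344, -0.001]), (0.83, [0.479, 0.342, 0.008]), (0.72, [0.549, 0.344, 0.003]), (0.6, [0.482, 0.28, 0.001])]
side plate_1 [(0.94, [0.259, -0.257, 0.0]), (0.9, [0.204, 0.269, -0.005]), (0.83, [0.748, 0.419, -0.002]), (0.82, [0.541, -0.3, -0.0]), (0.7, [0.565, 0.569, -0.005]), (0.67, [0.546, -0.3, 0.059]), (0.63, [0.543, -0.302, 0.032])]
t129.8 pos [ 0.4005 -0.0511  0.2225] w0.0401 F [-0.8 -0.5 -0.4]
```

View pics/s25.png

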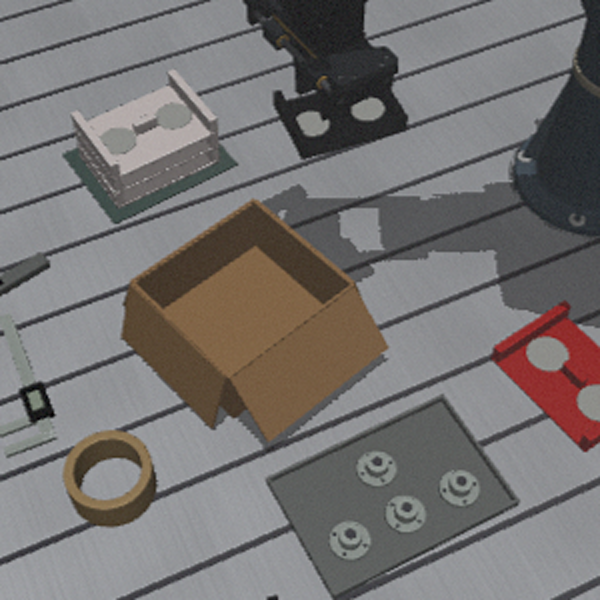

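View pics/t25.png

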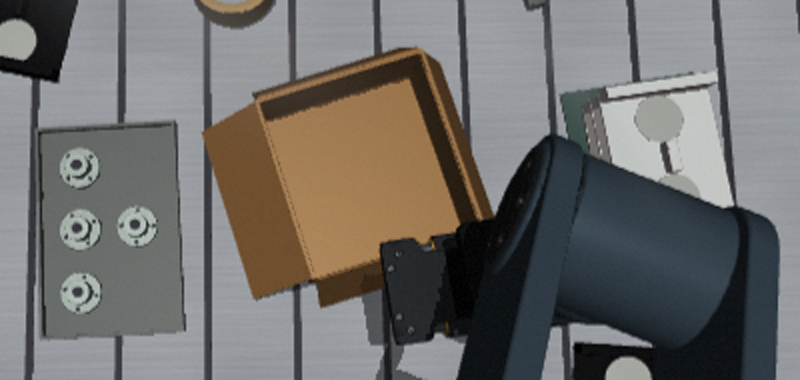

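All four hubs are in the tray at (78,167), (78,229), (78,293) and (137,226), and the three plates are piled on the mat. I'll move the arm clear for one final check of the right flap and the pile.

Run:
```python
from h import *
arm.reach([.3,-.45,.26],rv(0)); st()
o=look("hub_a","cutter","tape","caliper"); save(o["side"],"s26",(150,40,450,290),2.4); save(o["top"],"t26",(190,70,570,340),2)
```

```text
t131.3 pos [ 0.3006 -0.4488  0.2599] w0.0394 F [ 1.  -0.5 -0.1]
top hub_a [(0.87, [0.405, 0.343, -0.002]), (0.82, [0.552, 0.345, 0.003]), (0.8, [0.482, 0.278, 0.001]), (0.52, [0.483, 0.342, 0.001])]
top cutter [(0.79, [0.795, -0.172, 0.004])]
top tape [(0.57, [0.762, 0.164, -0.001])]
top caliper [(0.7, [0.811, -0.023, 0.001]), (0.44, [0.409, 0.342, -0.0])]
side hub_a [(0.88, [0.55, 0.346, 0.005]), (0.84, [0.479, 0.345, 0.004]), (0.75, [0.41, 0.342, 0.002]), (0.53, [0.768, 0.168, -0.0]), (0.52, [0.48, 0.282, -0.001])]
side cutter [(0.69, [0.541, -0.305, 0.031]), (0.66, [0.789, -0.174, 0.008]), (0.48, [0.482, 0.313, 0.0])]
side tape [(0.7, [0.766, 0.168, 0.006]), (0.24, [0.537, 0.027, 0.001])]
side caliper [(0.65, [0.812, -0.022, -0.0])]
```

View pics/s26.png

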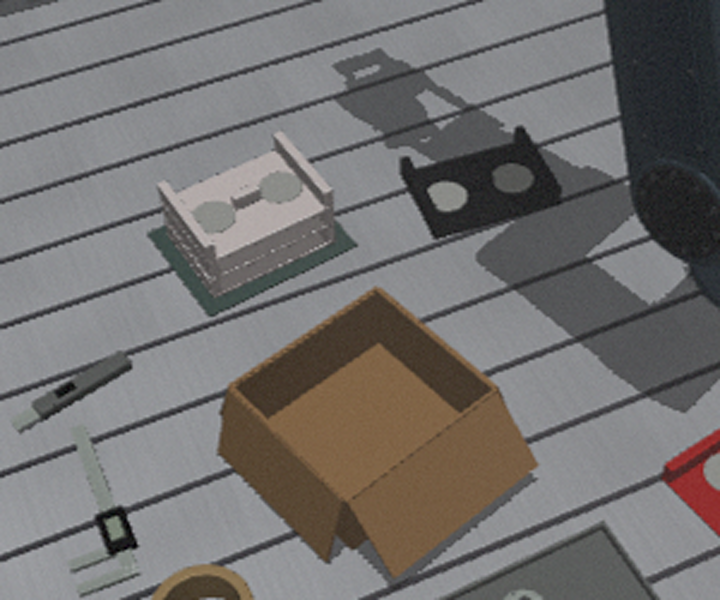

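View pics/t26.png

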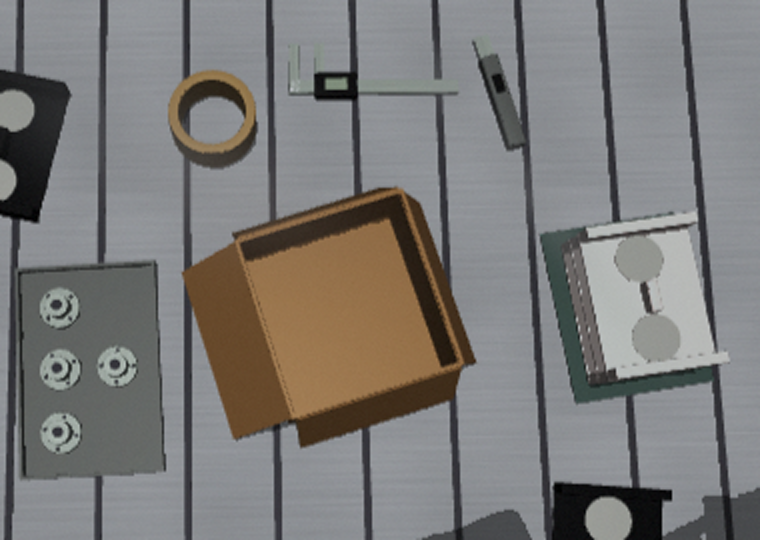

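Everything is in place: the pile is square on the mat at (640,300), the right flap hangs outside at (440,280), the left at (240,350), and the bystanders haven't moved.

Run:
```python
from h import *
arm.hand_in(); st()
```

```text
the job is handed in; nothing more can be done
the job is handed in; nothing more can be done
```

The carton is unpacked and I handed the job in at about 131 s. Both flaps are folded back outside. The four hubs that were there stand flange down and spaced apart in the tray. The three white plates are stacked right way up in the middle of the mat.

**What went wrong:** the true fingertips sit about 37 mm higher than the reported TCP. My first pushes therefore missed the flaps, and both ended up shut. I confirmed the offset by touching the mat. I then got the left flap up by pressing on its end face and lifting by friction. The right flap slipped on that lift, so I hooked it from below with a tilted tool. Nothing had been taken out before both flaps were back.

**Last checks:**
- **Hubs:** both cameras put all four at about tray-floor height, at least 65 mm apart and inside the limits.
- **Plates:** the network readings put all three within about 5 mm of one another and of the mat's middle.
- **Bystanders:** the cutter, tape and calliper read the same as at the start, within about 6 mm (measurement noise).
- **Flaps:** the left flap swung out a little further while I was taking out the last plate. I judge it to be between level and hanging, well past 2.2 rad. I judged both flap angles by eye in the pictures and did not measure them.

No check failed, but twice the networks labelled a tray hub as the calliper or the tape as a hub. I discounted those against the picture.

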